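Dinosaurs into the terrarium, roof pulled shut with the hook pole, knobs screwed home

TASK

Put all the toy dinosaurs on the table into the gray terrarium, then take the hook pole, pass its hook through the brass ring eye on the open roof and swing the roof fully shut with the hook still in the eye. Afterwards unhook, lay the pole flat back along the middle of its black mat, and turn all three red knobs clockwise until they stop; do not turn the knobs home while the roof is still open, and leave the other things on the table where they are.

Things in the scene. Friction and masses are not known exactly. Their poses are not given: they have to be found in the camera images.
- terrarium: Gray plastic trough, open on top, fixed to the table: 300 mm (its x) by 190 mm (its y) by 80 mm high outside, walls and floor 5 mm, cork-coloured floor. Origin: middle of its underside; x away from the robot, y to the left; it may be shifted and turned a little.
- roof (a joint): Clear flat roof panel with a white rim, 298 mm (along terrarium x) by 190 mm, 5 mm thick, hinged along the top of the trough's left-hand (+y) wall. Joint value in rad: 0 = shut (lying on the rim, a stop), grows as it opens; about 1.57 is upright; starts at 1.6 to 1.95. Stiff hinge (0.2 Nm friction): it stays where it is left. About 1 N at the eye swings it.
- roof_hinge (a point): Point on the roof's hinge axis level with the eye; terrarium frame (-100, 95, 80) mm. The hinge axis is parallel to the terrarium's x.
- eye (a point): Centre of the brass ring eye on the roof's free edge, near its robot-side corner. The way through it is parallel to the terrarium's x; 30 mm clear inside, wire 7 mm. At roof value q it lies in the terrarium frame at (-100, 95 - 213 cos q + 4 sin q, 80 + 213 sin q + 4 cos q) mm: about 290 mm up with the roof open, 84 mm with it shut.
- pole: Hook pole, 355 mm long, 0.15 kg, lying along its y. Wooden handle 22 mm wide, 24 mm high, from y = -160 to 130 mm; then a steel rod 12 mm thick to y = 190; there the hook, a straight 8 mm pin, turns off towards the pole's +x as far as x = 48 mm, at z = 12. Origin: underside of the handle near the balance point; x (and the hook) points away from the robot, y to the left, z up.
- hook (a point): Middle of the free length of the hook's pin: (28, 190, 12) mm in the pole's frame. Pushed through the eye along the terrarium's +x until this point is at the eye's centre, the pole's centre line stands 28 mm to the robot's side of the eye.
- mat: Black rubber mat, fixed, 90 mm (x) by 440 mm (y), 4 mm thick, where the pole lies and must lie again. Origin: middle of its underside (table level), y along its length.
- dino_green: Hard plastic toy dinosaur, green, 100 mm long nose to tail, 47 mm tall, 0.06 kg. Flat-sided body 28 mm wide (60 mm long, from 12 to 36 mm above its feet; its legs spread 36 mm wide). Origin: on the ground under the body's middle; x towards the nose, z up. May be absent (None).
- dino_orange: Hard plastic toy dinosaur, orange, 100 mm long nose to tail, 47 mm tall, 0.06 kg. Flat-sided body 28 mm wide (60 mm long, from 12 to 36 mm above its feet; its legs spread 36 mm wide). Origin: on the ground under the body's middle; x towards the nose, z up. May be absent (None).
- dino_blue: Hard plastic toy dinosaur, blue, 100 mm long nose to tail, 47 mm tall, 0.06 kg. Flat-sided body 28 mm wide (60 mm long, from 12 to 36 mm above its feet; its legs spread 36 mm wide). Origin: on the ground under the body's middle; x towards the nose, z up. May be absent (None).
- dino_yellow: Hard plastic toy dinosaur, yellow, 100 mm long nose to tail, 47 mm tall, 0.06 kg. Flat-sided body 28 mm wide (60 mm long, from 12 to 36 mm above its feet; its legs spread 36 mm wide). Origin: on the ground under the body's middle; x towards the nose, z up. May be absent (None).
- knob1_grip (a point): Red grip bar of a captive clamp knob (nearest the robot) on a ledge outside the terrarium's right-hand (-y) wall: bar 36 mm long, 12 wide, 26 tall, on a black disc 34 mm across; its steel tongue swings in over the shut roof. This point lies on the knob's upright axis, 4 mm below the bar's top; hold the bar with the middle of the fingers here. Terrarium frame: (-25, -135, 118) mm.
- knob2_grip (a point): Red grip bar of a captive clamp knob (middle) on a ledge outside the terrarium's right-hand (-y) wall: bar 36 mm long, 12 wide, 26 tall, on a black disc 34 mm across; its steel tongue swings in over the shut roof. This point lies on the knob's upright axis, 4 mm below the bar's top; hold the bar with the middle of the fingers here. Terrarium frame: (45, -135, 118) mm.
- knob3_grip (a point): Red grip bar of a captive clamp knob (farthest from the robot) on a ledge outside the terrarium's right-hand (-y) wall: bar 36 mm long, 12 wide, 26 tall, on a black disc 34 mm across; its steel tongue swings in over the shut roof. This point lies on the knob's upright axis, 4 mm below the bar's top; hold the bar with the middle of the fingers here. Terrarium frame: (115, -135, 118) mm.
- knob1 (a joint): Turn of the nearest clamp knob, rad: grows as it is turned clockwise seen from above, end stop (fully home) at 2.2; starts at 0 to 0.7. At 0 the grip bar lies along the terrarium's x; at value q it points at the terrarium's yaw minus q. Light friction (0.04 Nm), stays where it is left.
- knob2 (a joint): Turn of the middle clamp knob, rad: grows as it is turned clockwise seen from above, end stop (fully home) at 2.2; starts at 0 to 0.7. At 0 the grip bar lies along the terrarium's x; at value q it points at the terrarium's yaw minus q. Light friction (0.04 Nm), stays where it is left.
- knob3 (a joint): Turn of the farthest clamp knob, rad: grows as it is turned clockwise seen from above, end stop (fully home) at 2.2; starts at 0 to 0.7. At 0 the grip bar lies along the terrarium's x; at value q it points at the terrarium's yaw minus q. Light friction (0.04 Nm), stays where it is left.
- bracelet_mold: Coral silicone bracelet mold, round, 84 mm across, 14 mm high; bystander. Origin: middle of its underside.
- marble_jar: Closed glass jar with two marbles and a steel lid, 60 mm across, 67 mm tall; bystander. Origin: middle of its underside.
- pinwheel: Chrome pinwheel stick lying on the table, 250 mm long, wheel at its +x end; bystander. Origin: middle of the stick, at table level.
- mug: Blue mug, 76 mm across, 90 mm tall; bystander. Origin: middle of its underside.
There are look-alikes about, which are no part of the job. What is shaped like the dino_yellow but purple is not meant.

How it is judged:
On the way, in this order (a step that is already met when the one before it is completed fails the run):
1. every dinosaur lies in the terrarium (x of dino_green in the frame of terrarium between -0.143 and 0.143 m and y of dino_green in the frame of terrarium between -0.089 and 0.089 m and z of dino_green in the frame of terrarium between 0 and 0.065 m and x of dino_orange in the frame of terrarium between -0.143 and 0.143 m and y of dino_orange in the frame of terrarium between -0.089 and 0.089 m and z of dino_orange in the frame of terrarium between 0 and 0.065 m and x of dino_blue in the frame of terrarium between -0.143 and 0.143 m and y of dino_blue in the frame of terrarium between -0.089 and 0.089 m and z of dino_blue in the frame of terrarium between 0 and 0.065 m and x of dino_yellow in the frame of terrarium between -0.143 and 0.143 m and y of dino_yellow in the frame of terrarium between -0.089 and 0.089 m and z of dino_yellow in the frame of terrarium between 0 and 0.065 m), for 0.2 s.
2. the hook is through the eye while the roof still stands open (distance between hook and eye below 0.024 m and angle between the x axis of pole and the x axis of terrarium, either way round below 0.5 rad and value of joint roof above 1.2 rad), for 0.1 s.
3. the roof is shut with the hook still in the eye (distance between hook and eye below 0.026 m and value of joint roof below 0.08 rad), for 0.1 s.
4. all three knobs are turned home (value of joint each of knob1, knob2, knob3 above 2.05 rad), for 0.2 s.
At the end, for the whole second after the job is handed in: Every dinosaur lies inside the terrarium's walls; the roof is shut (within 0.08 rad); all three knobs are at their stops (above 2.05 of 2.2 rad); the pole lies still and flat on the mat, its middle within 40 mm across and 90 mm along of the mat's middle, its length within 0.25 rad of the mat's (all of step 1 and all of step 4 and value of joint roof below 0.08 rad and x of pole in the frame of mat between -0.04 and 0.04 m and y of pole in the frame of mat between -0.09 and 0.09 m and z of pole in the frame of mat between -0.002 and 0.01 m and angle between the y axis of pole and the y axis of mat, either way round below 0.25 rad and angle between pole's own z axis and vertical below 0.12 rad and linear speed of pole below 0.02 m/s); the robot touches nothing.
It fails at once if a knob is turned home while the roof is open (value of joint roof above 0.3 rad and value of joint any of knob1, knob2, knob3 above 1.5 rad).
It fails at once if another thing on the table is moved by more than 3 cm (distance of any of bracelet_mold, marble_jar, pinwheel, mug from where it was at the start of the episode above 0.03 m).
Of dino_green, dino_orange, dino_blue, dino_yellow only 2 to 4 are there at a start; the rules pass over those that are not, and their reading is None.
At some moment in a run one of dino_green, dino_orange, dino_blue, dino_yellow may be knocked a few centimetres aside while the robot is not near it.
It also fails if it takes over 210 s, if anything falls off the work surface, if the arm or the gripper's body presses on something with over 40 N, if the wrist force passes 120 N, or if a joint passes its speed limit or range.

ROBOT

A 7-joint arm with a two-finger parallel gripper is mounted at the origin on the work surface. World frame = base frame: x ahead of the robot, y to its left, z up, the work surface at z = 0. Lengths are in m, angles in rad, forces in N, time in s.
With the tool pointing down it reaches from about 0.4 to 0.875 m from the base axis. Payload 4.4 kg.
Tool frame: the origin (TCP) lies at the very end of the fingers, on their centre line; the grasp point (between the pads) lies 19 mm behind it; z points along the fingers, x is the direction in which the jaws open and shut, and the axes are right-handed (so a half turn about z gives the same grasp; the last joint's range is limited). The gripper opens to 85 mm and grips with 20 to 120 N. Pads are 22 mm wide; open, the fingers measure 114 mm over their backs; the gripper's body (76 mm by 85 mm) begins 54 mm behind the grasp point. The pads swing forward as they close: fully open they stand 13 mm farther back than shut.
Start: joints at [-1.185, 0.628, 0.038, 1.517, -0.027, 0.996, -0.02], TCP at [0.284, 0.585, 0.21] pointing down, gripper open.
Joint ranges: [-3.06, 3.06], [-0.37, 2.12], [-1.25, 1.32], [0.18, 2.47], [-1.1, 4.24], [0.23, 1.98], [-2.94, 2.94]. Speed limits (rad/s): [2.57, 2.57, 3.14, 3.14, 3.14, 3.14, 3.14].

INTERFACE

Orientations are given as a rotation vector (axis times angle).
In Python, from bench import arm gives the robot as it stands.
- The arm moves only by the tool arm_command, never from a script. Its argument "steps" is a list that holds one entry, the list of rows, each a list of 7 numbers: the shift along the tool's x, y, z in mm, then the turn, a rotation vector about the tool's x, y, z in degrees, then the opening, from 0 (shut) to 1 (fully open). In form: [[[tx, ty, tz, ax, ay, az, grip], ...]]. A call has exactly 5 rows; each row is the pose to reach, as a shift and turn from the pose commanded when the call began, along the tool's axes at that moment; what a row does not reach only later rows make up. A row lasts 1/8 s, in which the tool goes at most 62.5 mm and 10.7 degrees, less where a joint would pass 70% of its speed; a pose out of reach is approached as far as the arm can. A call with a gripper value outside its range is refused whole. The fingers move at their own pace and stop on an object; "force" is the grip in N (left out, the last holds). Time passes only in rows, so rows that repeat a pose let the fingers close, or fill a call up. It gives the time, the measured TCP pose, the force and the opening at its end, in the units of the state.
- arm.state(): the state, without advancing time (a new reading comes with each control period).
- arm.camera(name): name is "scene" or "top" or "wrist"; returns the picture (400x640x3 uint8, red, green, blue); there is no depth.
- arm.camera_info(name): a dict with "fx", "fy", "cx", "cy" (pixels), "world_from_camera" (4x4, takes a point from camera to world coordinates). Camera axes: x right, y down, z forward; pixel columns grow to the right and rows downward; lengths in m; the calibration is good to about 2 mm. The wrist camera is an equidistant fisheye: a pixel r from the principal point sees the ray r / f radians off the axis. A picture is of the moment at which its call begins: read the wrist's pose just before it. camera_info takes no time and is no camera call; for the wrist camera it gives the pose at the moment of the call.
- arm.close_job(): hands the job in, once; it reports no verdict.
Trained networks look in the newest picture that a camera, given by its name, has taken for a name from the list of things; names that differ only in an ending like _2 or _b are one class to them, and where a whole thing is asked for, a point or a joint stands for the part that bears it (a point fixed in the world has none). Each returns a list of dicts, best first, with "conf" (0 to 1); they miss things now and then, are a little off and sometimes report something else, mostly with a low value. They report only what shows in the picture. A call takes as long as a camera call. They do not tell look-alikes from the thing itself.
- arm.spot_in(camera, target): "box" ([left, top, width, height] in pixels, round what is visible of it).
- arm.spot_point(camera, target): "location" ([row, column] in pixels: a listed point, or the origin of a listed thing).
The state is a dict: "time_s": time; "joint_positions": joint angles; "dq": joint speeds; "effort": joint torques, N m; "position": TCP position; "orientation": TCP orientation; "force": force on the tool from outside, world axes, zero at the start; "wrist_torque": the same for the moment, N m; "opening": finger opening in m.
Only numpy, scipy, OpenCV 4.12 (cv2) and the standard library are available. Lean on these libraries where they do the work, as an engineer would, in place of code of your own. Each camera call takes 0.05 s, during which the arm holds its last target. There are 200 camera calls.

## Working session

There is one attempt and no reset: what is moved stays moved. The work goes in short steps, Python scripts to look and compute and a tool call to move; the robot and the scene stay as the last step left them, time stands still between calls to the robot, and variables do not carry over. Pictures are saved under pics/ and viewed, about 12 in all and at most 16, crops included, and the job is handed in when it is done.

Besides the shell and the picture viewer there is one more tool, called in YAML: its name, and indented under it one key for each argument. arm_command: Moves the arm, as the interface text tells. Its arguments: {"type":"object","properties":{"steps":{"type":"array"},"force":{"type":"number"}},"required":["steps"]}

```bash
ls; mkdir -p pics
cat > h.py <<'E'
import numpy as np, cv2
from scipy.spatial.transform import Rotation as R
from bench import arm
def ray(cam,row,col,info=None):
    i=info or arm.camera_info(cam); T=np.array(i["world_from_camera"])
    x=(col-i["cx"])/i["fx"]; y=(row-i["cy"])/i["fy"]
    if cam=="wrist":
        r=np.hypot(x,y); d=np.array([x/r*np.sin(r),y/r*np.sin(r),np.cos(r)]) if r>1e-9 else np.array([0,0,1.])
    else: d=np.array([x,y,1.])
    d=T[:3,:3]@d; return T[:3,3],d/np.linalg.norm(d)
def tri(rays):
    A=sum(np.eye(3)-np.outer(d,d) for o,d in rays); b=sum((np.eye(3)-np.outer(d,d))@o for o,d in rays)
    p=np.linalg.solve(A,b); return p,max(np.linalg.norm((np.eye(3)-np.outer(d,d))@(p-o)) for o,d in rays)
def onz(o,d,z): return o+d*(z-o[2])/d[2]
def proj(cam,p):
    i=arm.camera_info(cam); T=np.linalg.inv(np.array(i["world_from_camera"])); c=T[:3,:3]@np.array(p)+T[:3,3]
    if cam=="wrist":
        rho=np.hypot(c[0],c[1]);th=np.arctan2(rho,c[2]);return i["cy"]+i["fy"]*th*c[1]/rho,i["cx"]+i["fx"]*th*c[0]/rho
    return i["cy"]+i["fy"]*c[1]/c[2], i["cx"]+i["fx"]*c[0]/c[2]
def save(cam,name,img=None):
    im=arm.camera(cam) if img is None else img
    cv2.imwrite("pics/"+name,cv2.cvtColor(im,cv2.COLOR_RGB2BGR)); return im
def need(pos,rot):
    """shift mm in tool axes and rotvec deg from the present pose to target pos & Rotation"""
    s=arm.state(); R0=R.from_rotvec(s["orientation"])
    t=R0.inv().apply(np.array(pos)-s["position"])*1000
    return np.round(t,1), np.round(np.degrees((R0.inv()*rot).as_rotvec()),1)
def down(a):
    "tool down with the jaw (x) axis along world angle a"
    x=np.array([np.cos(a),np.sin(a),0]); z=np.array([0,0,-1.]); return R.from_matrix(np.c_[x,np.cross(z,x),z])
E
python3 - <<'E'
from h import *
s=arm.state(); print(s); print(R.from_rotvec(s["orientation"]).as_matrix().round(3))
names=["terrarium","roof","eye","pole","hook","mat","dino_green","dino_orange","dino_blue","dino_yellow","knob1_grip","knob2_grip","knob3_grip","roof_hinge","bracelet_mold","marble_jar","pinwheel","mug"]
for c in ["scene","top"]:
    save(c,c+"0.png"); i=arm.camera_info(c); print(c,np.round(i["world_from_camera"],3).tolist(),i["fx"],i["cx"],i["cy"])
    for n in names:
        r=arm.spot_point(c,n); print(c,n,[(np.round(q["location"]).tolist(),round(q["conf"],2)) for q in r[:3]])
a=cv2.imread("pics/scene0.png");b=cv2.imread("pics/top0.png");
print(arm.state()["time_s"])
E
```

```text
pics
{'time_s': 0.0, 'joint_positions': array([-1.18478885,  0.62933303,  0.03844694,  1.51838159, -0.02698862,
        0.99629145, -0.01999709]), 'dq': array([-0.00213997,  0.00091843,  0.0002208 ,  0.00026787,  0.00180913,
       -0.00073083, -0.00041906]), 'effort': array([-2.04979033e-04, -5.63394535e+01,  1.22574572e+00, -1.93450785e+01,
        1.08476565e-02,  1.05165059e-02, -1.24647420e-05]), 'position': array([0.28347292, 0.584185  , 0.20859337]), 'orientation': array([ 2.66168996e+00,  1.66688008e+00, -2.49088423e-03]), 'force': array([-0.46805206, -0.69228716,  0.30560037]), 'wrist_torque': array([-0.00391462,  0.00786667, -0.07649792]), 'opening': 0.0855033499714742}
[[ 0.437  0.9   -0.001]
 [ 0.9   -0.437 -0.002]
 [-0.002  0.    -1.   ]]
scene [[-0.69, 0.512, -0.511, 1.164], [0.724, 0.5, -0.476, 0.6], [0.011, -0.698, -0.716, 1.012], [0.0, 0.0, 0.0, 1.0]] 364.336985285087 318.2706742589102 203.6837952185029
scene terrarium [([268.0, 349.0], 0.95)]Traceback (most recent call last):
  File "<stdin>", line 7, in <module>
ValueError: it knows: bracelet_mold, dino_blue, dino_green, dino_orange, dino_yellow, eye, hook, knob1_grip, knob2_grip, knob3_grip, marble_jar, mat, mug, pinwheel, pole, roof_hinge, terrarium
```

View pics/scene0.png

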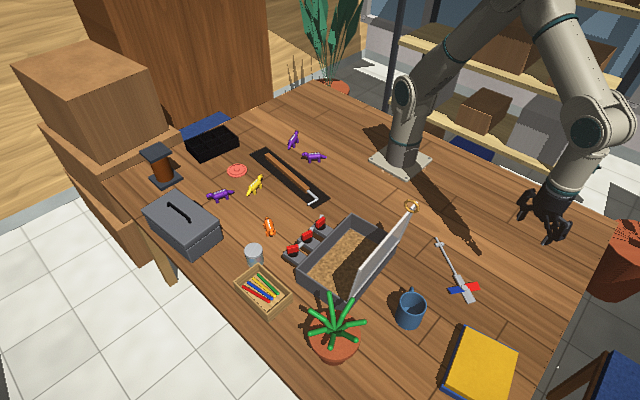

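The scene picture shows the terrarium at about (340,262), its open roof with the eye at (412,206) and the knobs around (305,237). The pole lies on its mat at (290,177). There is a yellow dino at (255,185) and an orange one at (269,226). Purple look-alikes are at (220,195), (313,157) and (293,140).

Run:
```python
from h import *
names=["terrarium","eye","pole","hook","mat","dino_green","dino_orange","dino_blue","dino_yellow","knob1_grip","knob2_grip","knob3_grip","roof_hinge"]
D={}
for c in ["scene","top"]:
    save(c,c+"1.png"); i=arm.camera_info(c)
    if c=="top": print(c,np.round(i["world_from_camera"],3).tolist(),i["fx"],i["cx"],i["cy"])
    for n in names:
        r=arm.spot_point(c,n); print(c,n,[(np.round(q["location"]).tolist(),round(q["conf"],2)) for q in r[:3]])
        if r: D.setdefault(n,[]).append(ray(c,*r[0]["location"]))
for n,v in D.items():
    if len(v)==2: print(n,tri(v)[0].round(3),round(tri(v)[1],4))
print(arm.state()["time_s"])
```

```text
scene terrarium [([266.0, 349.0], 0.93), ([174.0, 286.0], 0.24)]
scene eye [([206.0, 411.0], 0.57)]
scene pole [([176.0, 286.0], 0.95), ([234.0, 308.0], 0.75), ([176.0, 285.0], 0.38)]
scene hook [([201.0, 312.0], 0.79), ([205.0, 412.0], 0.66)]
scene mat [([175.0, 284.0], 0.84), ([265.0, 448.0], 0.58)]
scene dino_green [([266.0, 349.0], 0.29)]
scene dino_orange [([233.0, 270.0], 0.55)]
scene dino_blue [([263.0, 252.0], 0.45)]
scene dino_yellow [([197.0, 222.0], 0.7), ([193.0, 255.0], 0.65), ([160.0, 316.0], 0.56)]
scene knob1_grip [([223.0, 322.0], 0.56), ([231.0, 307.0], 0.21)]
scene knob2_grip [([231.0, 305.0], 0.46)]
scene knob3_grip [([246.0, 293.0], 0.58)]
scene roof_hinge [([248.0, 391.0], 0.64)]
top [[0.024, -0.987, 0.159, 0.345], [-0.999, -0.028, -0.025, 0.013], [0.029, -0.159, -0.987, 1.08], [0.0, 0.0, 0.0, 1.0]] 361.95345333965093 315.81948402764374 197.70776177345343
top terrarium [([172.0, 246.0], 0.97)]
top eye [([193.0, 169.0], 0.63), ([168.0, 290.0], 0.19)]
top pole [([233.0, 403.0], 0.74)]
top hook [([216.0, 338.0], 0.78), ([233.0, 403.0], 0.69), ([172.0, 249.0], 0.66)
[... 229 characters left out ...]
 451.0], 0.68)]
top knob1_grip [([239.0, 404.0], 0.61), ([167.0, 289.0], 0.49)]
top knob2_grip [([145.0, 289.0], 0.71)]
top knob3_grip [([124.0, 288.0], 0.62), ([239.0, 400.0], 0.25), ([112.0, 327.0], 0.16)]
top roof_hinge [([207.0, 205.0], 0.69)]
terrarium [0.588 0.2   0.011] 0.0036
eye [0.476 0.311 0.29 ] 0.003
pole [ 0.42  -0.279  0.002] 0.0008
hook [ 0.464 -0.082  0.024] 0.0032
mat [ 0.422 -0.284  0.005] 0.0064
dino_orange [ 0.664 -0.107 -0.011] 0.0038
dino_blue [ 0.492 -0.512 -0.789] 0.0338
dino_yellow [ 0.617 -0.373 -0.067] 0.0593
knob1_grip [ 0.37  -0.245 -0.24 ] 0.1067
knob2_grip [0.645 0.063 0.122] 0.0027
knob3_grip [0.709 0.072 0.111] 0.001
roof_hinge [0.476 0.287 0.082] 0.0053
1.5
```

View pics/top1.png

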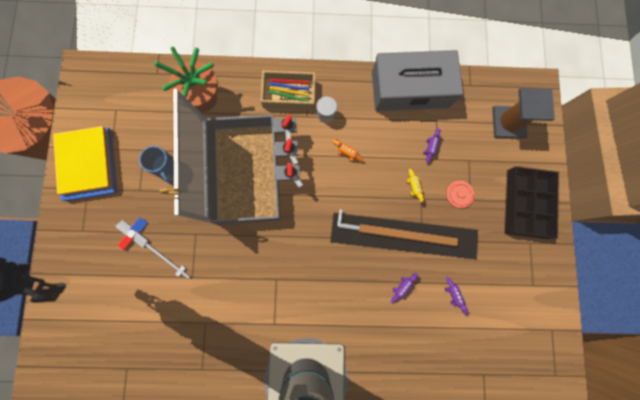

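Top picture: orange dino at (347,151), yellow at (415,185), purple look-alikes at (432,145), (404,288) and (456,295). The knobs are at (288,121/145/169), the eye at (169,192), and the pole runs from (340,217) to (457,242). I see only orange and yellow, so next I fit the poses and make one enlarged crop to confirm.

Run:
```python
from h import *
from scipy.optimize import least_squares
I={c:cv2.cvtColor(cv2.imread(f"pics/{c}1.png"),cv2.COLOR_BGR2RGB) for c in("scene","top")}
cams={c:arm.camera_info(c) for c in I}
obs=[("scene",(266,349),(0,0,0)),("top",(172,246),(0,0,0)),("scene",(223,322),(-25,-135,118)),("scene",(231,305.5),(45,-135,118)),("scene",(246,293),(115,-135,118)),
("top",(167,289),(-25,-135,118)),("top",(145,289),(45,-135,118)),("top",(124,288),(115,-135,118)),("scene",(248,391),(-100,95,80)),("top",(207,205),(-100,95,80)),("scene",(206,411),None),("top",(193,169),None)]
def res(p):
    out=[]
    for c,rc,l in obs:
        q=p[3]; l=(-100,95-213*np.cos(q)+4*np.sin(q),80+213*np.sin(q)+4*np.cos(q)) if l is None else l
        l=np.array(l)/1000; cs,sn=np.cos(p[2]),np.sin(p[2])
        w=[p[0]+cs*l[0]-sn*l[1],p[1]+sn*l[0]+cs*l[1],l[2]]
        out+=list(np.array(proj(c,w))-rc)
    return out
f=least_squares(res,[.588,.2,.05,1.7],loss="soft_l1"); print("terr",f.x.round(4),np.round(f.fun,1).reshape(-1,2).tolist())
hsv={c:cv2.cvtColor(I[c],cv2.COLOR_RGB2HSV) for c in I}
rng={"yellow":(24,34),"orange":(9,16),"green":(40,80),"blue":(100,118)}
boxes={"top":{"yellow":(400,165,30,40),"orange":(328,135,40,30)},"scene":{"yellow":(243,170,26,28),"orange":(258,212,22,30)}}
for n in("yellow","orange"):
    rs=[]
    for c in I:
        x,y,w,h=boxes[c][n]; H=hsv[c][y:y+h,x:x+w]
        m=(H[...,0]>=rng[n][0]-3)&(H[...,0]<=rng[n][1]+2)&(H[...,1]>190)&(H[...,2]>110); ys,xs=np.nonzero(m)
        pc=np.array([ys.mean()+y,xs.mean()+x]); rs.append(ray(c,*pc))
        u,s,v=np.linalg.svd(np.c_[xs-xs.mean(),ys-ys.mean()],full_matrices=False)
        d=v[0]; a,b=[onz(*ray(c,pc[0]+k*d[1]*10,pc[1]+k*d[0]*10),.025) for k in(-1,1)]
        print(n,c,len(xs),pc.round(1),"z25",onz(*rs[-1],.025).round(3),"axis deg",np.degrees(np.arctan2(*(b-a)[1::-1])).round(1))
    print(n,tri(rs)[0].round(4),tri(rs)[1].round(4))
t=I["top"]; A=cv2.resize(t[110:215,320:470],None,fx=4,fy=4,interpolation=2); B=cv2.resize(I["scene"][130:250,195:335],(600,514),interpolation=2)
B=cv2.resize(I["top"][105:190,265:305],(200,420),interpolation=2)
save("", "crop1.png", np.hstack([A,B]))
```

```text
terr [0.5858 0.1983 0.0861 1.6838] [[0.8, -1.4], [2.3, 0.2], [-3.4, -0.9], [1.3, 1.9], [-0.1, -0.2], [3.9, 0.4], [1.1, -0.9], [-2.1, -1.2], [-0.1, 0.6], [-2.0, 3.2], [0.2, 1.3], [-0.7, 0.8]]
yellow scene 106 [185.5 255.3] z25 [ 0.561 -0.306  0.025] axis deg 22.7
yellow top 178 [186.7 414.5] z25 [ 0.558 -0.309  0.025] axis deg -159.5
yellow [ 0.5584 -0.3104  0.0201] 0.0002
orange scene 123 [227.2 268.8] z25 [ 0.667 -0.102  0.025] axis deg 61.4
orange top 144 [151.9 347.6] z25 [ 0.659 -0.107  0.025] axis deg -122.2
orange [ 0.6618 -0.1086  0.0157] 0.0005
```

View pics/crop1.png

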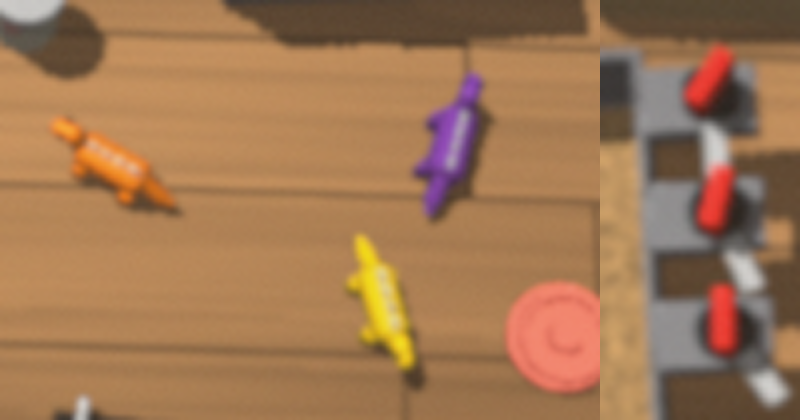

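Confirmed in the crop: the orange (110,165 in the crop) and yellow (380,300) toys are dinosaurs of the right colour, and the purple one at (455,145) is only a look-alike. Green and blue show in neither view. I'll go for orange first, passing above the open roof, and write a small planner for the move rows.

```bash
cat >> h.py <<'E'
def plan(wps,mm=55,deg=10,start=None):
    """wps: (pos, yaw_deg of jaw axis, grip). Prints rounded rows, 5 per call."""
    if start is None:
        s=arm.state(); p=np.array(s["position"]);r=R.from_rotvec(s["orientation"])
    else: p,r=np.array(start[0]),down(np.radians(start[1]))
    rows=[]; cp,cr=p,r
    for pos,a,g in wps:
        pos=np.array(pos,float); rt=down(np.radians(a)) if not isinstance(a,R) else a
        rv=(cr.inv()*rt).as_rotvec(); n=int(max(1,np.ceil(np.linalg.norm(pos-cp)*1000/mm),np.ceil(np.degrees(np.linalg.norm(rv))/deg)))
        rows+=[(cp+(pos-cp)*k/n,cr*R.from_rotvec(rv*k/n),g) for k in range(1,n+1)]; cp,cr=pos,rt
    while len(rows)%5: rows.append(rows[-1])
    for i in range(0,len(rows),5):
        out=[]
        for q,o,g in rows[i:i+5]:
            t=np.round(r.inv().apply(q-p)*1000).astype(int); v=np.round(np.degrees((r.inv()*o).as_rotvec())).astype(int)
            out.append([*t.tolist(),*v.tolist(),g])
        print(out)
        t=np.array(out[-1],float); p=p+r.apply(t[:3]/1000); r=r*R.from_rotvec(np.radians(t[3:6]))
E
python3 - <<'E'
from h import *
plan([((.283,.584,.36),50,1),((.662,-.109,.36),-31,1),((.662,-.109,.2),-31,1)])
E
```

```text
[[0, 0, -50, 0, 0, 5, 1], [-1, 0, -100, 0, 0, 9, 1], [-1, 0, -150, 0, 0, 14, 1], [-32, 43, -150, 0, 0, 20, 1], [-62, 85, -150, 0, 0, 25, 1]]
[[-9, 52, 0, 0, 0, 5, 1], [-19, 104, 0, 0, 0, 11, 1], [-29, 156, 0, 0, 0, 16, 1], [-38, 208, 0, 0, 0, 22, 1], [-48, 259, 0, 0, 0, 27, 1]]
[[16, 51, 0, 0, 0, 5, 1], [31, 101, 0, 0, 0, 11, 1], [46, 152, 0, 0, 0, 16, 1], [61, 202, 0, 0, 0, 22, 1], [76, 253, 0, 0, 0, 27, 1]]
[[36, 38, 0, 0, 0, 5, 1], [72, 76, 0, 0, 0, 11, 1], [108, 114, 0, 0, 0, 16, 1], [108, 114, 53, 0, 0, 16, 1], [108, 114, 106, 0, 0, 16, 1]]
[[0, 0, 54, 0, 0, 0, 1], [0, 0, 54, 0, 0, 0, 1], [0, 0, 54, 0, 0, 0, 1], [0, 0, 54, 0, 0, 0, 1], [0, 0, 54, 0, 0, 0, 1]]
```

arm_command:
  steps:
    - [[0, 0, -50, 0, 0, 5, 1], [0, 0, -100, 0, 0, 9, 1], [0, 0, -150, 0, 0, 14, 1], [-32, 43, -150, 0, 0, 20, 1], [-62, 85, -150, 0, 0, 25, 1]]

```text
time_s: 2.12
position: [0.3337, 0.4911, 0.3602]
orientation: [-2.961, -1.049, -0.002]
force: [0.7, 0.1, -0.0]
opening: 0.0856
```

arm_command:
  steps:
    - [[-9, 52, 0, 0, 0, 5, 1], [-19, 104, 0, 0, 0, 11, 1], [-29, 156, 0, 0, 0, 16, 1], [-38, 208, 0, 0, 0, 22, 1], [-48, 259, 0, 0, 0, 27, 1]]

```text
time_s: 2.75
position: [0.46, 0.2591, 0.3598]
orientation: [-3.124, -0.327, -0.001]
force: [-0.1, -0.1, -0.7]
opening: 0.0854
```

arm_command:
  steps:
    - [[16, 51, 0, 0, 0, 5, 1], [31, 101, 0, 0, 0, 11, 1], [46, 152, 0, 0, 0, 16, 1], [61, 202, 0, 0, 0, 22, 1], [76, 253, 0, 0, 0, 27, 1]]

```text
time_s: 3.38
position: [0.5874, 0.0281, 0.3597]
orientation: [-3.114, 0.411, -0.001]
force: [0.3, 0.9, 0.8]
opening: 0.0858
```

arm_command:
  steps:
    - [[36, 38, 0, 0, 0, 5, 1], [72, 76, 0, 0, 0, 11, 1], [108, 114, 0, 0, 0, 16, 1], [108, 114, 53, 0, 0, 16, 1], [108, 114, 106, 0, 0, 16, 1]]

```text
time_s: 4.0
position: [0.6623, -0.1097, 0.2524]
orientation: [-3.027, 0.838, -0.003]
force: [-0.0, 0.2, -0.7]
opening: 0.085
```

```bash
cat >> h.py <<'E'
def blob(im,lo,hi,smin=170,vmin=90,box=None):
    H=cv2.cvtColor(im,cv2.COLOR_RGB2HSV); m=cv2.inRange(H,(lo,smin,vmin),(hi,255,255))
    if box: k=np.zeros_like(m); x,y,w,h=box; k[y:y+h,x:x+w]=1; m=m*k
    n,l,st,c=cv2.connectedComponentsWithStats(m); return [(st[i,4],c[i][::-1],l==i) for i in np.argsort(-st[1:,4])[:4]+1 if st[i,4]>15]
E
python3 - <<'E'
from h import *
s=arm.state(); print(s["time_s"],s["position"].round(4),np.degrees(s["orientation"]).round(1),s["force"].round(1))
info=arm.camera_info("wrist"); im=save("wrist","w1.png"); print(info["fx"],info["cx"],info["cy"],np.round(info["world_from_camera"],3).tolist())
for b in blob(im,7,18): print(b[0],b[1].round(1),onz(*ray("wrist",*b[1],info),.02).round(4))
print([(r["location"],r["conf"]) for r in arm.spot_point("wrist","dino_orange")])
E
```

```text
4.0 [ 0.6623 -0.1097  0.2524] [-1.735e+02  4.800e+01 -1.000e-01] [-0.   0.2 -0.7]
309.70691628693146 318.6181804242528 203.71868092491948 [[0.858, -0.488, -0.164, 0.704], [-0.514, -0.813, -0.274, -0.04], [0.001, 0.319, -0.948, 0.416], [0.0, 0.0, 0.0, 1.0]]
1213 [164.2 317.8] [ 0.6628 -0.1071  0.02  ]
[([161.5, 314.1], 0.69)]
```

View pics/w1.png

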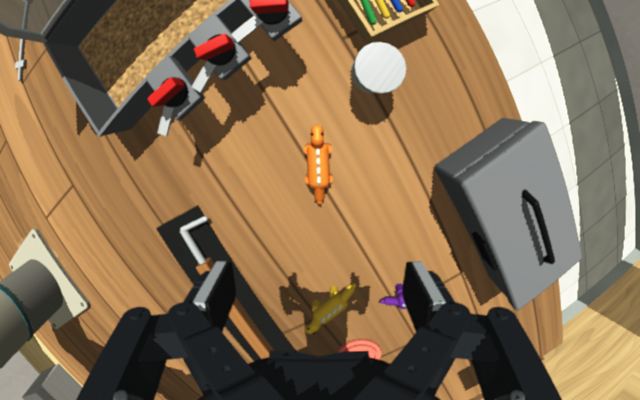

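The wrist view shows the orange dino upright at (318,165), lined up with the jaws and close to the predicted point. I'm descending now, then gripping and lifting.

Run:
```python
from h import *
plan([((.663,-.108,.05),-31,.7),((.663,-.108,.008),-31,.7),((.663,-.108,.008),-31,0),((.663,-.108,.008),-31,0),((.663,-.108,.008),-31,0),((.663,-.108,.008),-31,0),((.663,-.108,.2),-31,0),((.652,.19,.2),-83,0)])
```

```text
[[2, -1, 49, 0, 0, 0, 0.7], [4, -1, 99, 0, 0, 0, 0.7], [5, -2, 148, 0, 1, 0, 0.7], [7, -2, 197, 0, 1, 0, 0.7], [8, -3, 239, 0, 1, 0, 0.7]]
[[0, 0, 0, 0, 0, 0, 0], [0, 0, 0, 0, 0, 0, 0], [0, 0, 0, 0, 0, 0, 0], [0, 0, 0, 0, 0, 0, 0], [0, 1, -48, 0, 0, 0, 0]]
[[0, 0, -48, 0, 0, 0, 0], [1, 0, -96, 0, 0, 0, 0], [1, 0, -144, 0, 0, 0, 0], [-26, -42, -144, 0, 0, 9, 0], [-53, -83, -144, 0, 0, 17, 0]]
[[-38, -32, -1, 0, 0, 9, 0], [-76, -64, -1, 0, 0, 18, 0], [-115, -96, -1, 0, 0, 26, 0], [-153, -128, -2, 0, 0, 35, 0], [-153, -128, -2, 0, 0, 35, 0]]
```

arm_command:
  steps:
    - [[2, -1, 49, 0, 0, 0, 0.7], [4, -1, 99, 0, 0, 0, 0.7], [5, -2, 148, 0, 1, 0, 0.7], [7, -2, 197, 0, 1, 0, 0.7], [8, -3, 239, 0, 1, 0, 0.7]]
  force: 50

```text
time_s: 4.72
position: [0.6723, -0.11, 0.0152]
orientation: [3.025, -0.834, 0.031]
force: [0.5, -0.3, -0.6]
opening: 0.0597
```

arm_command:
  steps:
    - [[0, 0, 4, 0, 0, 0, 0], [0, 0, 4, 0, 0, 0, 0], [0, 0, 4, 0, 0, 0, 0], [0, 0, 4, 0, 0, 0, 0], [0, 0, 4, 0, 0, 0, 0]]

```text
time_s: 5.35
position: [0.6716, -0.1104, 0.0123]
orientation: [3.024, -0.835, 0.031]
force: [-0.5, 0.2, 6.8]
opening: 0.0249
```

arm_command:
  steps:
    - [[0, 0, 0, 0, 0, 0, 0], [0, 0, -48, 0, 0, 0, 0], [0, 0, -96, 0, 0, 0, 0], [0, 0, -144, 0, 0, 0, 0], [0, 0, -192, 0, 0, 0, 0]]

```text
time_s: 5.98
position: [0.6671, -0.1084, 0.2043]
orientation: [3.024, -0.836, 0.026]
force: [1.2, -1.1, -1.0]
opening: 0.0251
```

Run:
```python
from h import *
s=arm.state(); print(s["time_s"],s["position"].round(4),s["opening"])
save("wrist","w2.png")
plan([((.652,.19,.2),-83,0),((.652,.19,.033),-83,0),((.652,.19,.033),-83,0.55),((.652,.19,.033),-83,0.55),((.652,.19,.033),-83,0.55),((.652,.19,.2),-83,.7)])
```

```text
5.975 [ 0.6671 -0.1084  0.2043] 0.02508865958857937
[[-28, -41, 1, 0, 0, 9, 0], [-57, -83, 3, 0, 0, 17, 0], [-85, -124, 4, 0, -1, 26, 0], [-114, -165, 5, -1, -1, 35, 0], [-142, -206, 7, -1, -1, 43, 0]]
[[-49, -11, 1, 0, 0, 9, 0], [-49, -11, 43, 0, 0, 9, 0], [-50, -11, 85, 0, 0, 9, 0], [-50, -11, 126, 0, 0, 9, 0], [-50, -11, 168, 0, 0, 9, 0]]
[[0, 0, 0, 0, 0, 0, 0.55], [0, 0, 0, 0, 0, 0, 0.55], [0, 0, 0, 0, 0, 0, 0.55], [0, 0, -42, 0, 0, 0, 0.7], [0, 0, -83, 0, 0, 0, 0.7]]
[[1, 0, -42, 0, 0, 0, 0.7], [1, 0, -84, 0, 0, 0, 0.7], [1, 0, -84, 0, 0, 0, 0.7], [1, 0, -84, 0, 0, 0, 0.7], [1, 0, -84, 0, 0, 0, 0.7]]
```

```bash
sed -i 's|p=np.array(s\["position"\]);r=R.from_rotvec(s\["orientation"\])|p=np.array(s["position"]);r=R.from_rotvec(s["orientation"]); x=r.as_matrix()[:,0]; r=down(np.arctan2(x[1],x[0]))|' h.py
python3 - <<'E'
from h import *
im=cv2.cvtColor(cv2.imread("pics/w2.png"),cv2.COLOR_BGR2RGB)
print([(b[0],b[1].round()) for b in blob(im,7,18)])
plan([((.652,.19,.2),-83,0),((.652,.19,.033),-83,0),((.652,.19,.033),-83,0.55),((.652,.19,.033),-83,0.55),((.652,.19,.033),-83,0.55),((.652,.19,.2),-83,.7)])
E
```

```text
[(np.int32(5654), array([245., 318.])), (np.int32(19), array([392., 531.]))]
[[-28, -41, 2, 0, 0, 9, 0], [-57, -83, 4, 0, 0, 17, 0], [-85, -124, 6, 0, 0, 26, 0], [-113, -165, 8, 0, 0, 35, 0], [-142, -206, 10, 0, 0, 43, 0]]
[[-49, -11, 2, 0, 0, 9, 0], [-49, -11, 43, 0, 0, 9, 0], [-49, -11, 85, 0, 0, 9, 0], [-49, -11, 127, 0, 0, 9, 0], [-49, -11, 169, 0, 0, 9, 0]]
[[0, 0, 0, 0, 0, 0, 0.55], [0, 0, 0, 0, 0, 0, 0.55], [0, 0, 0, 0, 0, 0, 0.55], [0, 0, -42, 0, 0, 0, 0.7], [0, 0, -84, 0, 0, 0, 0.7]]
[[0, 0, -42, 0, 0, 0, 0.7], [0, 0, -83, 0, 0, 0, 0.7], [0, 0, -83, 0, 0, 0, 0.7], [0, 0, -83, 0, 0, 0, 0.7], [0, 0, -83, 0, 0, 0, 0.7]]
```

View pics/w2.png

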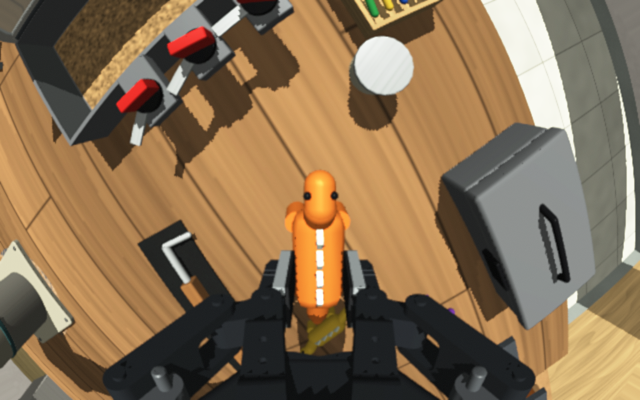

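The orange dino is held between the pads (nose at (318,190)). I'm placing it in the terrarium.

arm_command:
  steps:
    - [[-28, -41, 2, 0, 0, 9, 0], [-57, -83, 4, 0, 0, 17, 0], [-85, -124, 6, 0, 0, 26, 0], [-113, -165, 8, 0, 0, 35, 0], [-142, -206, 10, 0, 0, 43, 0]]

```text
time_s: 6.65
position: [0.6511, 0.1427, 0.19]
orientation: [-2.504, 1.893, -0.027]
force: [0.9, -0.0, -0.4]
opening: 0.025
```

arm_command:
  steps:
    - [[-54, 5, 2, 0, 0, 9, 0], [-54, 5, 43, 0, 0, 9, 0], [-54, 5, 85, 0, 0, 9, 0], [-54, 5, 127, 0, 0, 9, 0], [-54, 5, 167, 0, 0, 9, 0]]

```text
time_s: 7.28
position: [0.6339, 0.1903, 0.0209]
orientation: [-2.353, 2.077, -0.027]
force: [-0.3, 0.4, 0.2]
opening: 0.0249
```

arm_command:
  steps:
    - [[0, 0, 0, 0, 0, 0, 0], [0, 0, 0, 0, 0, 0, 0.5], [0, 0, 0, 0, 0, 0, 0.5], [0, 0, 0, 0, 0, 0, 0.5], [0, 0, 0, 0, 0, 0, 0.5]]

```text
time_s: 7.9
position: [0.6344, 0.1902, 0.023]
orientation: [-2.352, 2.076, -0.027]
force: [0.9, 0.8, -0.2]
opening: 0.0431
```

arm_command:
  steps:
    - [[0, 0, -42, 0, 0, 0, 0.5], [0, 0, -84, 0, 0, 0, 0.5], [0, 0, -126, 0, 0, 0, 0.5], [0, 0, -168, 0, 0, 0, 0.5], [0, 0, -200, 0, 0, 0, 0.5]]

```text
time_s: 8.52
position: [0.6315, 0.1917, 0.2245]
orientation: [-2.351, 2.076, -0.028]
force: [-0.1, 0.9, -0.2]
opening: 0.0426
```

Run:
```python
from h import *
s=arm.state(); print(s["time_s"],s["position"].round(4))
im=save("top","t2.png"); 
for c,nm in ((7,18),"orange"),((21,36),"yellow"):
    print(nm,[(b[0],b[1].round(),onz(*ray("top",*b[1]),.025).round(3)) for b in blob(im,*c,box=(150,60,310,180))])
plan([((.6,.05,.22),-75,.7),((.56,-.31,.22),-68,.7),((.56,-.31,.15),-68,.7)])
```

```text
8.525 [0.6315 0.1917 0.2245]
orange [(np.int32(223), array([157., 249.]), array([0.632, 0.188, 0.025]))]
yellow [(np.int32(232), array([186., 415.]), array([ 0.558, -0.31 ,  0.025])), (np.int32(103), array([ 91., 289.]), array([0.848, 0.077, 0.025]))]
[[45, 17, 3, 0, 0, -3, 0.7], [91, 34, 6, 0, 0, -5, 0.7], [136, 51, 9, 0, 0, -8, 0.7], [187, 63, 9, 0, 0, -9, 0.7], [237, 75, 9, 0, 0, -10, 0.7]]
[[48, 21, 0, 0, 0, -1, 0.7], [95, 41, 0, 0, 0, -2, 0.7], [143, 62, 0, 0, 0, -3, 0.7], [190, 82, 0, 0, 0, -4, 0.7], [237, 103, 0, 0, 0, -5, 0.7]]
[[0, 0, 35, 0, 0, 0, 0.7], [0, 0, 70, 0, 0, 0, 0.7], [0, 0, 70, 0, 0, 0, 0.7], [0, 0, 70, 0, 0, 0, 0.7], [0, 0, 70, 0, 0, 0, 0.7]]
```

Orange is in the trough at about (0.632, 0.188). Next is yellow.

arm_command:
  steps:
    - [[45, 17, 3, 0, 0, -3, 0.7], [91, 34, 6, 0, 0, -5, 0.7], [136, 51, 9, 0, 0, -8, 0.7], [187, 63, 9, 0, 0, -9, 0.7], [237, 75, 9, 0, 0, -10, 0.7]]

```text
time_s: 9.2
position: [0.5858, -0.0542, 0.2149]
orientation: [-2.526, 1.864, -0.028]
force: [-0.0, -0.1, -0.4]
opening: 0.0599
```

arm_command:
  steps:
    - [[48, 21, 0, 0, 0, -1, 0.7], [95, 41, 0, 0, 0, -2, 0.7], [143, 62, 0, 0, 0, -3, 0.7], [190, 82, 0, 0, 0, -4, 0.7], [237, 103, 0, 0, 0, -5, 0.7]]

```text
time_s: 9.82
position: [0.5572, -0.311, 0.2167]
orientation: [-2.606, 1.753, -0.028]
force: [0.8, 0.9, 0.3]
opening: 0.0598
```

arm_command:
  steps:
    - [[0, 0, 30, 0, 0, 0, 0.7], [0, 0, 30, 0, 0, 0, 0.7], [0, 0, 30, 0, 0, 0, 0.7], [0, 0, 30, 0, 0, 0, 0.7], [0, 0, 30, 0, 0, 0, 0.7]]

```text
time_s: 10.45
position: [0.5586, -0.3094, 0.1875]
orientation: [-2.606, 1.752, -0.029]
force: [-0.6, 0.1, -0.3]
opening: 0.0597
```

Run:
```python
from h import *
s=arm.state(); print(s["time_s"],s["position"].round(4))
info=arm.camera_info("wrist"); im=save("wrist","w3.png")
for b in blob(im,21,36)[:2]:
    ys,xs=np.nonzero(b[2]); v=np.linalg.svd(np.c_[xs-xs.mean(),ys-ys.mean()],full_matrices=False)[2][0]
    p=onz(*ray("wrist",*b[1],info),.022); q=onz(*ray("wrist",b[1][0]+20*v[1],b[1][1]+20*v[0],info),.022)
    print(b[0],b[1].round(),p.round(4),np.degrees(np.arctan2(*(q-p)[1::-1])))
for a in(-68,): print(need((.558,-.31,.008),down(np.radians(a))))
```

```text
10.45 [ 0.5586 -0.3094  0.1875]
1406 [181. 320.] [ 0.5589 -0.3136  0.022 ] -166.35567874196073
(array([ -2.2,   2.6, 179.2]), array([-0.6, -0.8,  0.2]))
```

View pics/w3.png

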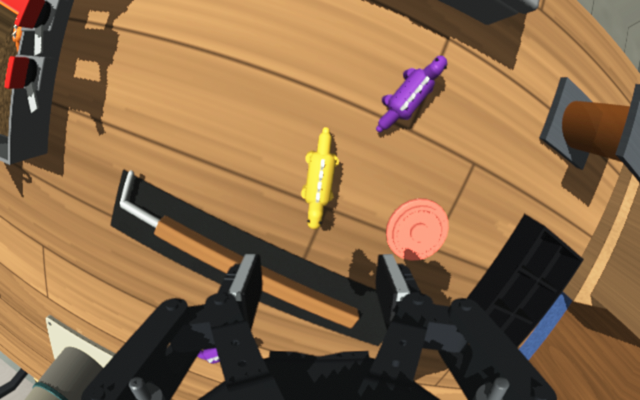

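Yellow is at (320,181), tilted slightly against the jaws. The mold at (417,228) is clear of the fingers, and the purple look-alike at (412,93) stays put.

arm_command:
  steps:
    - [[0, 1, 50, 0, 0, 6, 0.7], [0, 2, 100, -1, -1, 6, 0.7], [0, 3, 145, -1, -1, 6, 0.7], [0, 3, 178, -1, -1, 6, 0.7], [0, 3, 178, -1, -1, 6, 0.7]]

```text
time_s: 11.12
position: [0.5563, -0.3111, 0.0064]
orientation: [2.508, -1.886, -0.018]
force: [-1.0, 0.2, 0.6]
opening: 0.0594
```

arm_command:
  steps:
    - [[0, 0, 0, 0, 0, 0, 0], [0, 0, 0, 0, 0, 0, 0], [0, 0, 0, 0, 0, 0, 0], [0, 0, 0, 0, 0, 0, 0], [0, 0, 0, 0, 0, 0, 0]]

```text
time_s: 11.75
position: [0.5591, -0.3134, 0.011]
orientation: [2.509, -1.887, -0.005]
force: [-0.4, 0.6, 7.2]
opening: 0.0254
```

arm_command:
  steps:
    - [[0, 0, 0, 0, 0, 0, 0], [0, 0, -48, 0, 0, 0, 0], [0, 0, -96, 0, 0, 0, 0], [0, 0, -144, 0, 0, 0, 0], [0, 0, -192, 0, 0, 0, 0]]

```text
time_s: 12.38
position: [0.5592, -0.3127, 0.2031]
orientation: [2.509, -1.887, -0.009]
force: [0.6, 0.5, -0.4]
opening: 0.0253
```

Run:
```python
from h import *
s=arm.state(); print(s["time_s"],s["position"].round(4),s["opening"],np.degrees((R.from_rotvec(s["orientation"])).as_matrix()[:2,2]))
im=arm.camera("wrist"); print([(b[0],b[1].round()) for b in blob(im,21,36)[:2]])
plan([((.55,.05,.21),-80,0),((.520,.18,.21),-84,0),((.520,.18,.028),-84,0)])
```

```text
12.375 [ 0.5592 -0.3127  0.2031] 0.025302469915442317 [-0.34343539  0.08689655]
[(np.int32(5817), array([247., 320.]))]
[[-51, -13, 0, 0, 0, 1, 0], [-101, -26, 0, 0, 0, 2, 0], [-152, -39, 0, 0, 0, 3, 0], [-203, -51, 0, 0, 0, 3, 0], [-253, -64, 0, 0, 0, 4, 0]]
[[-52, -9, 0, 0, 0, 1, 0], [-103, -19, 0, 0, 0, 2, 0], [-148, -18, 0, 0, 0, 3, 0], [-192, -17, 0, 0, 0, 5, 0], [-237, -17, 0, 0, 0, 6, 0]]
[[1, 0, 45, 0, 0, 0, 0], [1, 0, 91, 0, 0, 0, 0], [1, 0, 136, 0, 0, 0, 0], [1, 0, 182, 0, 0, 0, 0], [1, 0, 182, 0, 0, 0, 0]]
```

arm_command:
  steps:
    - [[-51, -13, 0, 0, 0, 1, 0], [-101, -26, 0, 0, 0, 2, 0], [-152, -39, 0, 0, 0, 3, 0], [-203, -51, 0, 0, 0, 3, 0], [-253, -64, 0, 0, 0, 4, 0]]

```text
time_s: 13.05
position: [0.5504, -0.0501, 0.2018]
orientation: [2.442, -1.974, -0.01]
force: [0.9, 0.6, -0.8]
opening: 0.0257
```

arm_command:
  steps:
    - [[-52, -9, 0, 0, 0, 1, 0], [-103, -15, 0, 0, 0, 2, 0], [-148, -10, 0, 0, 0, 3, 0], [-192, -5, 0, 0, 0, 5, 0], [-238, -4, 0, 0, 0, 6, 0]]

```text
time_s: 13.68
position: [0.5039, 0.1829, 0.2026]
orientation: [2.334, -2.1, -0.01]
force: [0.6, 0.2, -0.5]
opening: 0.0254
```

arm_command:
  steps:
    - [[0, 0, 45, 0, 0, 0, 0], [0, 0, 90, 0, 0, 0, 0], [0, 0, 135, 0, 0, 0, 0], [0, 0, 175, 0, 0, 0, 0], [0, 0, 175, 0, 0, 0, 0]]

```text
time_s: 14.3
position: [0.5013, 0.1815, 0.0254]
orientation: [2.331, -2.096, -0.014]
force: [-1.0, -0.3, -0.4]
opening: 0.0256
```

arm_command:
  steps:
    - [[0, 0, 2, 0, 0, 0, 0.5], [0, 0, 2, 0, 0, 0, 0.5], [0, 0, 2, 0, 0, 0, 0.5], [0, 0, 2, 0, 0, 0, 0.5], [0, 0, 2, 0, 0, 0, 0.5]]

```text
time_s: 14.92
position: [0.5033, 0.182, 0.0252]
orientation: [2.335, -2.098, -0.01]
force: [0.6, 0.2, 0.5]
opening: 0.0426
```

arm_command:
  steps:
    - [[0, 0, -42, 0, 0, 0, 0.5], [0, 0, -84, 0, 0, 0, 0.5], [0, 0, -126, 0, 0, 0, 0.5], [0, 0, -168, 0, 0, 0, 0.5], [0, 0, -220, 0, 0, 0, 0.5]]

```text
time_s: 15.55
position: [0.504, 0.1814, 0.2459]
orientation: [2.333, -2.097, -0.012]
force: [-0.3, 0.3, 0.5]
opening: 0.043
```

Run:
```python
from h import *
s=arm.state(); print(s["time_s"],s["position"].round(4))
im=save("top","t3.png"); save("scene","s3.png")
for c,nm in ((7,18),"orange"),((21,36),"yellow"):
    print(nm,[(b[0],b[1].round(),onz(*ray("top",*b[1]),.03).round(3)) for b in blob(im,*c,box=(150,60,310,180))])
H=cv2.cvtColor(im,cv2.COLOR_RGB2HSV)[205:265,340:475]; m=cv2.inRange(H,(5,90,80),(18,230,255)); 
m=cv2.inRange(H,(0,0,0),(180,255,45)); save("","matmask.png",np.dstack([m]*3))
for n in ("pole","hook","mat"):
    print(n,[(np.round(q["location"],1).tolist(),round(q["conf"],2)) for q in arm.spot_point("top",n)[:3]])
a=im[90:300,150:480]; save("","crop3.png",cv2.resize(a,(792,504),interpolation=2))
plan([((.47,.0,.2),-20,.5),((.425,-.28,.2),-6,.5)])
```

```text
15.55 [0.504  0.1814 0.2459]
orange [(np.int32(160), array([153., 249.]), array([0.643, 0.19 , 0.03 ]))]
yellow [(np.int32(210), array([199., 249.]), array([0.505, 0.18 , 0.03 ])), (np.int32(103), array([ 91., 289.]), array([0.846, 0.077, 0.03 ]))]
pole [([233.7, 401.1], 0.84)]
hook [([212.8, 338.4], 0.67)]
mat [([235.9, 401.3], 0.88)]
[[25, 8, 6, 0, 0, -9, 0.5], [51, 15, 13, 0, 0, -18, 0.5], [76, 23, 19, 0, 0, -27, 0.5], [101, 30, 25, 0, 0, -37, 0.5], [126, 38, 32, 0, 0, -46, 0.5]]
[[12, 24, 6, 0, 0, -9, 0.5], [24, 47, 12, 0, 0, -18, 0.5], [47, 89, 12, 0, 0, -20, 0.5], [70, 130, 12, 0, 0, -23, 0.5], [93, 172, 12, 0, 0, -25, 0.5]]
[[3, 47, 0, 0, 0, -2, 0.5], [6, 94, 0, 0, 0, -5, 0.5], [9, 141, 0, 0, 0, -7, 0.5], [9, 141, 0, 0, 0, -7, 0.5], [9, 141, 0, 0, 0, -7, 0.5]]
```

View pics/crop3.png

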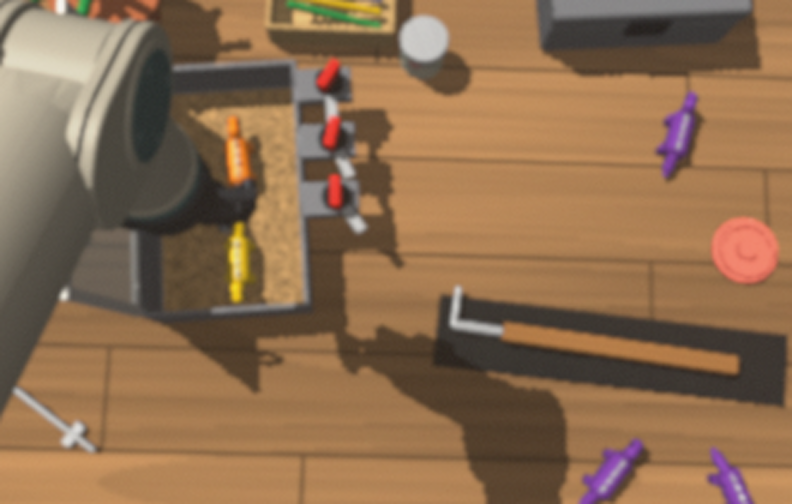

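Both dinos lie in the trough (orange at (237,150), yellow at (237,262) in the crop). The pole is undisturbed on its mat, with the handle from (502,331) to (738,366). Moving above the pole.

arm_command:
  steps:
    - [[25, 8, 6, 0, 0, -9, 0.5], [51, 15, 13, 0, 0, -18, 0.5], [76, 23, 19, 0, 0, -27, 0.5], [101, 30, 25, 0, 0, -37, 0.5], [126, 38, 32, 0, 0, -46, 0.5]]

```text
time_s: 16.42
position: [0.4788, 0.0515, 0.2113]
orientation: [2.972, -1.011, -0.016]
force: [0.6, 0.1, 0.3]
opening: 0.0429
```

arm_command:
  steps:
    - [[12, 24, 6, 0, 0, -9, 0.5], [24, 47, 12, 0, 0, -18, 0.5], [47, 89, 12, 0, 0, -20, 0.5], [70, 130, 12, 0, 0, -23, 0.5], [93, 172, 12, 0, 0, -25, 0.5]]

```text
time_s: 17.05
position: [0.4465, -0.1415, 0.1994]
orientation: [-3.12, 0.35, 0.016]
force: [0.2, -0.1, 0.6]
opening: 0.0427
```

arm_command:
  steps:
    - [[3, 47, 0, 0, 0, -2, 0.5], [6, 94, 0, 0, 0, -5, 0.5], [9, 141, 0, 0, 0, -7, 0.5], [9, 141, 0, 0, 0, -7, 0.5], [9, 141, 0, 0, 0, -7, 0.5]]

```text
time_s: 17.68
position: [0.4244, -0.279, 0.1993]
orientation: [-3.134, 0.162, 0.015]
force: [1.7, 0.4, 1.0]
opening: 0.0423
```

Run:
```python
from h import *
s=arm.state(); print(s["time_s"],s["position"].round(4),R.from_rotvec(s["orientation"]).as_matrix().round(3).tolist())
info=arm.camera_info("wrist"); im=save("wrist","w4.png")
for n in ("pole","hook","mat"):
    r=arm.spot_point("wrist",n)[:2]; print(n,[(np.round(q["location"]).tolist(),round(q["conf"],2),onz(*ray("wrist",*q["location"],info),.016).round(4)) for q in r])
A,B=[onz(*ray("top",r,c),.028) for r,c in((227.9,359.2),(242.5,457.5))]; print("handle ends",A,B,np.degrees(np.arctan2(*(A-B)[1::-1])))
H=cv2.cvtColor(im,cv2.COLOR_RGB2HSV); m=cv2.inRange(H,(8,100,60),(20,230,255));
```

```text
17.675 [ 0.4244 -0.279   0.1993] [[0.995, -0.103, -0.01], [-0.103, -0.995, 0.004], [-0.01, -0.003, -1.0]]
pole [([173.0, 314.0], 0.86, array([ 0.4172, -0.2752,  0.016 ]))]
hook [([5.0, 339.0], 0.69, array([ 0.4645, -0.0862,  0.016 ]))]
mat [([178.0, 309.0], 0.62, array([ 0.4105, -0.2806,  0.016 ]))]
handle ends [ 0.42973787 -0.14315222  0.028     ] [ 0.39462134 -0.4316621   0.028     ] 83.06026988495336
```

View pics/w4.png

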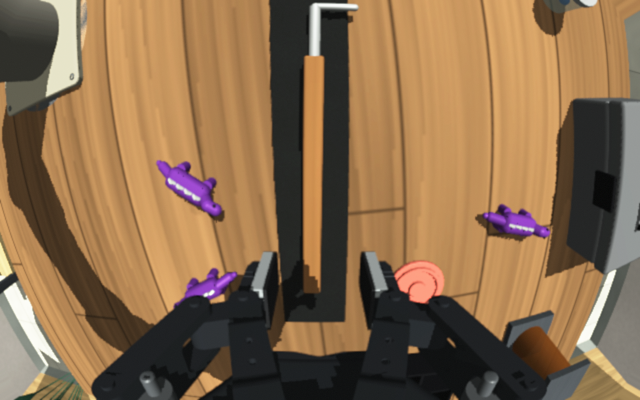

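The handle runs straight up the picture at columns 303–325 and the hook pin points right at (340,8), so the pole's yaw is about −6.5°. Gripping at its origin, about (0.4155, −0.274).

arm_command:
  steps:
    - [[-2, -1, 45, 0, 0.5, 0, 0.5], [-4, -2, 90, 0, 0.5, 0, 0.5], [-6, -2, 135, 0, 0.5, 0, 0.5], [-8, -3, 170, 0, 0.5, 0, 0.5], [-8, -3, 190, 0, 0.5, 0, 0.5]]
  force: 100

```text
time_s: 18.5
position: [0.4157, -0.2743, 0.009]
orientation: [-3.135, 0.159, 0.001]
force: [0.2, -0.2, 1.3]
opening: 0.0428
```

arm_command:
  steps:
    - [[0, 0, 0, 0, 0, 0, 0.5], [0, 0, 0, 0, 0, 0, 0], [0, 0, 0, 0, 0, 0, 0], [0, 0, 0, 0, 0, 0, 0], [0, 0, 0, 0, 0, 0, 0]]

```text
time_s: 19.12
position: [0.4164, -0.276, 0.0111]
orientation: [-3.137, 0.161, -0.003]
force: [-0.7, -0.1, -0.6]
opening: -0.0001
```

Run:
```python
from h import *
s=arm.state(); print(s["time_s"],s["position"].round(4),s["opening"],s["force"].round(1),R.from_rotvec(s["orientation"]).as_matrix().round(3).tolist())
info=arm.camera_info("wrist"); im=save("wrist","w5.png")
for n in ("pole","hook","mat"):
    r=arm.spot_point("wrist",n)[:2]; print(n,[(np.round(q["location"]).tolist(),round(q["conf"],2),onz(*ray("wrist",*q["location"],info),.016).round(4)) for q in r])
```

```text
19.125 [ 0.4164 -0.276   0.0111] -5.935561373334184e-05 [-0.7 -0.1 -0.6] [[0.995, -0.102, 0.002], [-0.102, -0.995, 0.001], [0.002, -0.001, -1.0]]
pole [([236.0, 319.0], 0.66, array([ 0.4174, -0.267 ,  0.016 ]))]
hook []
mat []
```

View pics/w5.png

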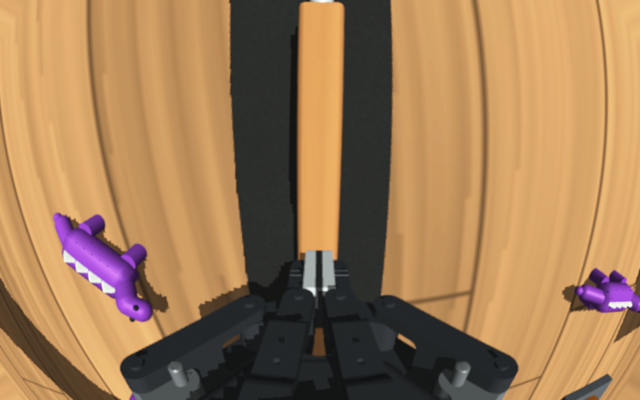

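The pads are shut (opening about 0) and appear to lie over the handle rather than around it. I'll check where the TCP projects before doing anything else.

Run:
```python
from h import *
s=arm.state(); print(s["opening"],s["position"].round(4),s["force"].round(1),s["effort"].round(2))
p=s["position"]; z=R.from_rotvec(s["orientation"]).as_matrix()[:,2]
for d in (0,.019,.04): print(d,np.round(proj("wrist",p-z*d),1))
i=arm.camera_info("wrist"); print(np.round(i["world_from_camera"],3).tolist())
# handle edges in w5 row 150 and w4 row 150 -> height from width 22mm
for f in("w4","w5"):
    im=cv2.imread(f"pics/{f}.png"); H=cv2.cvtColor(im,cv2.COLOR_BGR2HSV)
    for r in (80,120,160,200): 
        x=np.nonzero((H[r,270:370,2]>90))[0]+270; print(f,r,x.min(),x.max(),im[r,320])
save("scene","s4.png"); im=cv2.imread("pics/s4.png")[130:230,230:370]; cv2.imwrite("pics/s4c.png",cv2.resize(im,(700,500),interpolation=2))
```

```text
0.00017628478100628256 [ 0.4162 -0.276   0.0108] [ 0.3 -0.8 -0.1] [-2.000e-02 -4.971e+01  4.150e+00 -6.860e+00  0.000e+00  0.000e+00
 -0.000e+00]
0 [246.7 318.9]
0.019 [262.6 318.9]
0.04 [284.3 318.9]
[[0.995, -0.097, -0.032, 0.424], [-0.102, -0.943, -0.317, -0.195], [0.001, 0.318, -0.948, 0.174], [0.0, 0.0, 0.0, 1.0]]
w4 80 304 369 [ 86 151 217]
w4 120 270 369 [ 84 150 215]
w4 160 270 369 [ 81 144 209]
w4 200 270 369 [ 76 137 197]
w5 80 298 343 [ 95 166 229]
w5 120 297 342 [ 94 165 229]
w5 160 297 341 [ 95 166 229]
w5 200 297 339 [ 94 165 229]
```

View pics/s4c.png

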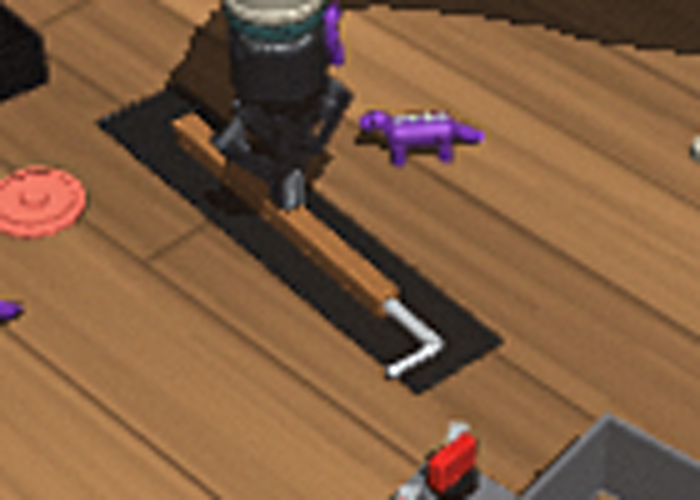

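arm_command:
  steps:
    - [[0, 0, 0, 0, 0, 0, 0.5], [0, 0, 0, 0, 0, 0, 0.5], [0, 0, 0, 0, 0, 0, 0.5], [0, 0, 0, 0, 0, 0, 0.5], [0, 0, 0, 0, 0, 0, 0.5]]
  force: 40

```text
time_s: 20.0
position: [0.4162, -0.2759, 0.0107]
orientation: [-3.136, 0.161, -0.002]
force: [0.2, 0.2, -0.1]
opening: 0.043
```

Run:
```python
from h import *
s=arm.state(); p=s["position"]; print(s["opening"],p.round(4),s["force"].round(1))
for z in (0,.01,.02,.03,.04): print(z,np.round(proj("scene",[.4162,-.276,z]),1),"tip seen at 171,288")
info=arm.camera_info("wrist"); im=save("wrist","w6.png")
r=arm.spot_point("wrist","pole"); print([(np.round(q["location"]).tolist(),round(q["conf"],2),onz(*ray("wrist",*q["location"],info),.016).round(4)) for q in r])
H=cv2.cvtColor(im,cv2.COLOR_RGB2HSV)
for row in (60,120,180,230): 
    x=np.nonzero((H[row,270:370,2]>120)&(H[row,270:370,1]>110))[0]+270
    if len(x): print(row,x.min(),x.max(),[onz(*ray("wrist",row,c,info),.028).round(4)[:2].tolist() for c in (x.min(),x.max())])
```

```text
0.04302441656447838 [ 0.4162 -0.2759  0.0107] [ 0.2  0.2 -0.1]
0 [176.4 287.5] tip seen at 171,288
0.01 [174.6 287.4] tip seen at 171,288
0.02 [172.8 287.3] tip seen at 171,288
0.03 [170.9 287.2] tip seen at 171,288
0.04 [169.1 287. ] tip seen at 171,288
[([236.0, 321.0], 0.66, array([ 0.4184, -0.267 ,  0.016 ]))]
60 299 343 [[0.4174, -0.1734], [0.4376, -0.1754]]
120 298 342 [[0.4139, -0.2016], [0.4344, -0.2037]]
180 298 340 [[0.4106, -0.2305], [0.4309, -0.2326]]
230 299 338 [[0.4078, -0.2568], [0.4277, -0.2589]]
```

View pics/w6.png

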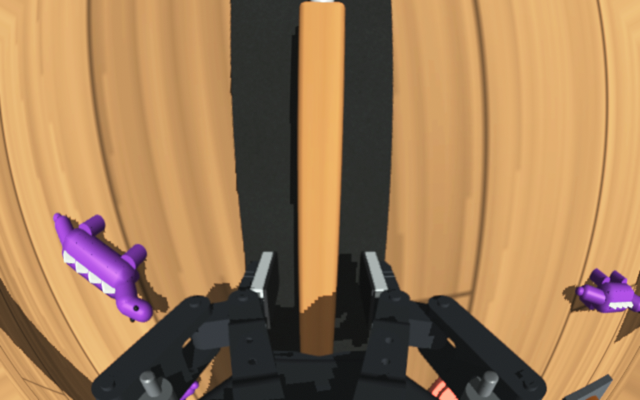

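The fingers straddle the handle (columns 298–340) but shut above it. In the scene view the shut tips sit at z ≈ 0.03 while the state says 0.011, and the handle's apparent width puts its top at about 0.017. So true tip height is roughly a centimetre above the reading, and I'll go lower in small steps while watching the force.

arm_command:
  steps:
    - [[0, 0, 3, 0, 0, 0, 0.5], [0, 0, 5, 0, 0, 0, 0.5], [0, 0, 7, 0, 0, 0, 0.5], [0, 0, 7, 0, 0, 0, 0.5], [0, 0, 7, 0, 0, 0, 0.5]]

```text
time_s: 20.72
position: [0.4161, -0.276, 0.0037]
orientation: [-3.136, 0.161, -0.002]
force: [0.3, 0.5, -0.5]
opening: 0.0428
```

arm_command:
  steps:
    - [[0, 0, 0, 0, 0, 0, 0], [0, 0, 0, 0, 0, 0, 0], [0, 0, 0, 0, 0, 0, 0], [0, 0, 0, 0, 0, 0, 0], [0, 0, 0, 0, 0, 0, 0]]

```text
time_s: 21.35
position: [0.4162, -0.276, 0.0039]
orientation: [-3.136, 0.161, -0.002]
force: [-1.6, -0.0, 5.8]
opening: 0.0196
```

Gripped now (opening 19.6 mm, reading about 2.5 mm low just as with the dinos). I'll reopen and go 5 mm deeper for a firmer hold.

arm_command:
  steps:
    - [[0, 0, 0, 0, 0, 0, 0.5], [0, 0, 0, 0, 0, 0, 0.5], [0, 0, 2, 0, 0, 0, 0.5], [0, 0, 4, 0, 0, 0, 0.5], [0, 0, 5, 0, 0, 0, 0.5]]
  force: 100

```text
time_s: 21.98
position: [0.4161, -0.2759, -0.0015]
orientation: [-3.136, 0.161, -0.002]
force: [-0.8, -0.1, 0.1]
opening: 0.0427
```

arm_command:
  steps:
    - [[0, 0, 0, 0, 0, 0, 0], [0, 0, 0, 0, 0, 0, 0], [0, 0, 0, 0, 0, 0, 0], [0, 0, 0, 0, 0, 0, 0], [0, 0, 0, 0, 0, 0, 0]]

```text
time_s: 22.6
position: [0.4161, -0.276, -0.0009]
orientation: [-3.136, 0.162, -0.003]
force: [-0.2, 0.5, 5.8]
opening: 0.0183
```

arm_command:
  steps:
    - [[0, 0, -15, 0, 0, 0, 0], [0, 0, -50, 0, 0, 0, 0], [0, 0, -100, 0, 0, 0, 0], [0, 0, -150, 0, 0, 0, 0], [0, 0, -200, 0, 0, 0, 0]]

```text
time_s: 23.22
position: [0.4155, -0.2758, 0.2009]
orientation: [-3.136, 0.161, -0.002]
force: [1.3, 1.0, -1.9]
opening: 0.0187
```

Run:
```python
from h import *
s=arm.state(); p=s["position"]; M=R.from_rotvec(s["orientation"]).as_matrix(); print(s["time_s"],s["opening"],p.round(4),s["force"].round(1),M.round(3).tolist())
save("wrist","w7.png"); rs={}
for c in ("wrist","scene","top"):
    i=arm.camera_info(c)
    if c!="wrist": save(c,c+"7.png")
    for n in ("hook","pole"):
        r=arm.spot_point(c,n)
        if c=="wrist" and 0: pass
        print(c,n,[(np.round(q["location"],1).tolist(),round(q["conf"],2)) for q in r[:2]])
        if r: rs.setdefault(n,[]).append(ray(c,*r[0]["location"],i))
for n in rs:
    if len(rs[n])>1: q,e=tri(rs[n]); print(n,q.round(4),e,"tool frame",(M.T@(q-p)).round(4))
    if len(rs[n])>2: q,e=tri(rs[n][1:]); print(" scene+top",q.round(4),e,(M.T@(q-p)).round(4))
```

```text
23.225 0.018655981660721063 [ 0.4155 -0.2758  0.2009] [ 1.3  1.  -1.9] [[0.995, -0.103, 0.001], [-0.103, -0.995, 0.001], [0.001, -0.001, -1.0]]
wrist hook []
wrist pole [([245.6, 322.0], 0.66)]
scene hook [([161.8, 310.4], 0.86)]
scene pole [([136.8, 283.1], 0.84)]
top hook [([208.0, 342.5], 0.96)]
top pole [([231.2, 425.2], 0.82), ([191.6, 462.9], 0.46)]
pole [ 0.4166 -0.2838  0.1947] 0.0044220964793033985 tool frame [0.0019 0.0078 0.0062]
 scene+top [ 0.4143 -0.2848  0.1932] 0.0028530561757650935 [-0.0002  0.0091  0.0077]
hook [ 0.4663 -0.0808  0.2166] 0.00768861869887127 tool frame [ 0.0306 -0.1992 -0.0155]
```

View pics/w7.png

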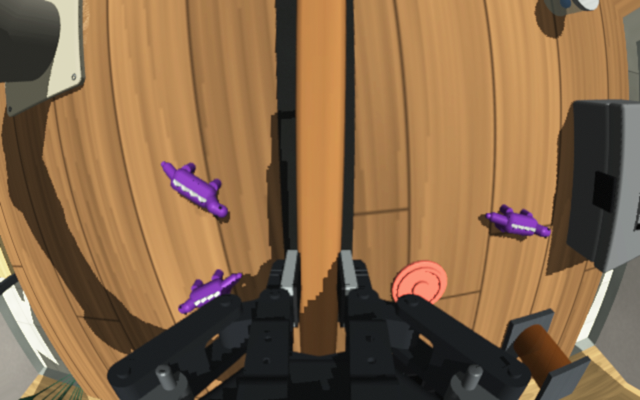

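The pole is held level between the pads, which show at (290,285) and (347,285). The hook sits about (29, −195, −16) mm from the TCP in tool axes. Moving to a spot 55 mm short of the eye.

Run:
```python
from h import *
plan([((.425,-.2,.274),-4,0),((.409,.111,.274),5,0)],mm=50)
```

```text
[[1, -25, -26, 0, 0, -1, 0], [1, -51, -51, 0, 0, -1, 0], [2, -76, -77, 0, 0, -2, 0], [-5, -120, -77, 0, 0, -3, 0], [-12, -164, -77, 0, 0, -4, 0]]
[[-3, -44, 0, 0, 0, -2, 0], [-7, -89, 0, 0, 0, -3, 0], [-11, -133, 0, 0, 0, -4, 0], [-15, -177, 0, 0, 0, -6, 0], [-18, -222, 0, 0, 0, -7, 0]]
```

arm_command:
  steps:
    - [[1, -25, -25, 0, 0, -1, 0], [1, -50, -50, 0, 0, -1, 0], [2, -75, -75, 0, 0, -2, 0], [-5, -120, -75, 0, 0, -3, 0], [-12, -164, -75, 0, 0, -4, 0]]

```text
time_s: 24.3
position: [0.4202, -0.1106, 0.2733]
orientation: [-3.14, 0.052, -0.0]
force: [-0.0, 1.0, -1.6]
opening: 0.0187
```

arm_command:
  steps:
    - [[-3, -44, 0, 0, 0, -2, 0], [-7, -89, 0, 0, 0, -3, 0], [-11, -133, 0, 0, 0, -4, 0], [-15, -177, 0, 0, 0, -6, 0], [-18, -222, 0, 0, 0, -7, 0]]

```text
time_s: 24.92
position: [0.4093, 0.1117, 0.2733]
orientation: [-3.138, -0.14, 0.0]
force: [0.9, -0.2, -1.5]
opening: 0.0187
```

arm_command:
  steps:
    - [[0, 0, 0, 0, 0, 0, 0], [0, 0, 0, 0, 0, 0, 0], [0, 0, 0, 0, 0, 0, 0], [0, 0, 0, 0, 0, 0, 0], [0, 0, 0, 0, 0, 0, 0]]

```text
time_s: 25.55
position: [0.4101, 0.1101, 0.2741]
orientation: [-3.138, -0.138, -0.002]
force: [-0.3, 0.8, -0.9]
opening: 0.0183
```

```bash
cat > he.py <<'E'
from h import *
def he(tag):
    s=arm.state(); p=s["position"]; M=R.from_rotvec(s["orientation"]).as_matrix(); print(s["time_s"],round(s["opening"],4),p.round(4),s["force"].round(1),"yaw",np.degrees(np.arctan2(M[1,0],M[0,0])).round(1),"z",M[:,2].round(3))
    P={}
    for c in("scene","top"):
        im=save(c,f"{c}_{tag}.png")
        for n in("hook","eye"):
            r=arm.spot_point(c,n); P.setdefault(n,[]).append(r); print(c,n,[(np.round(q["location"],1).tolist(),round(q["conf"],2)) for q in r[:3]])
    out={}
    for n in P:
        if all(P[n]): out[n],e=tri([ray(c,*r[0]["location"]) for c,r in zip(("scene","top"),P[n])]); print(n,out[n].round(4),round(e,4))
    if len(out)==2: print("eye-hook in tool axes mm",(M.T@(out["eye"]-out["hook"])*1000).round(1),"hook-tcp tool",(M.T@(out["hook"]-p)*1000).round(1))
E
python3 - <<'E'
from he import *
he("a"); im=[cv2.imread(f"pics/{c}_a.png") for c in("scene","top")]
a=cv2.resize(im[0][150:250,340:460],(480,400),interpolation=2); b=cv2.resize(im[1][160:260,150:230],(320,400),interpolation=2)
cv2.imwrite("pics/ca.png",np.hstack([a,b]))
E
```

```text
25.55 0.0183 [0.4101 0.1101 0.2741] [-0.3  0.8 -0.9] yaw 5.0 z [ 0.002  0.001 -1.   ]
scene hook [([194.5, 422.3], 0.83)]
scene eye [([206.5, 412.2], 0.94)]
top hook [([214.4, 168.4], 0.64)]
top eye [([190.0, 168.0], 0.73), ([165.0, 163.6], 0.4), ([170.7, 246.0], 0.26)]
hook [0.4256 0.309  0.2991] 0.0013
eye [0.4802 0.3145 0.2952] 0.0005
eye-hook in tool axes mm [54.9 -0.7  4. ] hook-tcp tool [  33.  -196.8  -24.8]
```

View pics/ca.png

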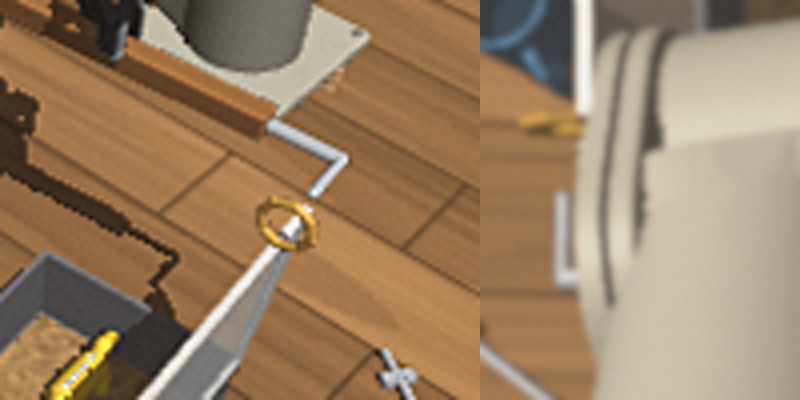

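In the crop, the pin tip at (313,203) points at the ring centred near (288,224). The top view shows the pin (col 563) nearly in line with the ring (col ~558). The net gives about 55 mm to go with small side errors. I'll advance until the tip is just short of the ring and check there.

arm_command:
  steps:
    - [[8, 0, 0, 0, 0, 0, 0], [16, 0, 0, 0, 0, 0, 0], [24, 0, 0, 0, 0, 0, 0], [27, 0, 0, 0, 0, 0, 0], [27, 0, 0, 0, 0, 0, 0]]

```text
time_s: 26.48
position: [0.437, 0.113, 0.2739]
orientation: [-3.138, -0.14, -0.002]
force: [0.3, 0.5, -0.7]
opening: 0.0183
```

Run:
```python
from he import *
he("b"); im=[cv2.imread(f"pics/{c}_b.png") for c in("scene","top")]
a=cv2.resize(im[0][180:230,380:440],(480,400),interpolation=2); b=cv2.resize(im[1][180:220,150:182],(320,400),interpolation=2)
cv2.imwrite("pics/cb.png",np.hstack([a,b]))
s=arm.state(); 
E0=np.array([.4785,.313,.2925]);d=np.array([.996,.086,0])
for k in (0,-.02,-.04): print(k,np.round(proj("scene",E0+k*d),1),np.round(proj("top",E0+k*d),1))
```

```text
26.475 0.0183 [0.437  0.113  0.2739] [ 0.3  0.5 -0.7] yaw 5.1 z [ 0.001  0.001 -1.   ]
scene hook [([250.3, 356.7], 0.66), ([198.4, 416.0], 0.63)]
scene eye [([204.0, 411.7], 0.98), ([176.2, 287.3], 0.15)]
top hook [([203.7, 166.0], 0.63)]
top eye [([191.6, 168.6], 0.89)]
hook [0.5337 0.2995 0.1548] 0.0951
eye [0.4765 0.3105 0.2994] 0.0013
eye-hook in tool axes mm [ -55.9  -16.1 -144.7] hook-tcp tool [ 112.8 -177.2  119.4]
0 [206.6 412.1] [190.9 169.3]
-0.02 [202.5 415.5] [199.9 169.3]
-0.04 [198.6 418.9] [209.  169.3]
```

View pics/cb.png

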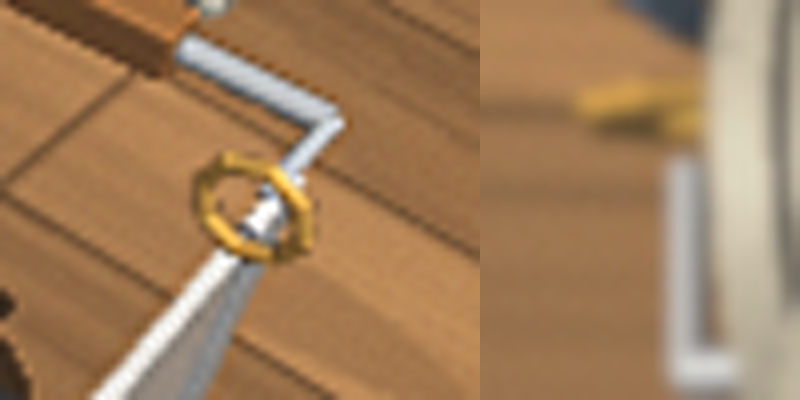

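In the crop the pin runs from the corner (335,125) towards the ring's opening (centre (252,205)). In the top view the pin axis (col 683) lines up with the ring within about 1 mm. The scene line suggests the pin is a few mm low, so I'll raise 4 mm and push in gently, watching the force.

arm_command:
  steps:
    - [[0, 0, -4, 0, 0, 0, 0], [5, -1, -4, 0, 0, 0, 0], [10, -1, -4, 0, 0, 0, 0], [14, -1, -4, 0, 0, 0, 0], [14, -1, -4, 0, 0, 0, 0]]

```text
time_s: 27.4
position: [0.4511, 0.1152, 0.278]
orientation: [-3.138, -0.14, -0.002]
force: [-0.9, -0.0, -1.6]
opening: 0.0185
```

arm_command:
  steps:
    - [[5, 0, 0, 0, 0, 0, 0], [10, 0, 0, 0, 0, 0, 0], [14, 0, 0, 0, 0, 0, 0], [14, 0, 0, 0, 0, 0, 0], [14, 0, 0, 0, 0, 0, 0]]

```text
time_s: 28.02
position: [0.4645, 0.1165, 0.2781]
orientation: [-3.138, -0.14, -0.002]
force: [-0.2, -0.7, -1.2]
opening: 0.0184
```

Run:
```python
from he import *
he("c"); im=[cv2.imread(f"pics/{c}_c.png") for c in("scene","top")]
a=cv2.resize(im[0][180:230,380:440],(480,400),interpolation=2); b=cv2.resize(im[1][170:210,150:182],(320,400),interpolation=2)
cv2.imwrite("pics/cc.png",np.hstack([a,b]))
```

```text
28.025 0.0184 [0.4645 0.1165 0.2781] [-0.2 -0.7 -1.2] yaw 5.1 z [ 0.001  0.001 -1.   ]
scene hook [([204.8, 412.8], 0.58), ([247.6, 294.2], 0.45)]
scene eye [([205.6, 409.6], 0.76)]
top hook [([187.6, 164.0], 0.84), ([164.3, 163.4], 0.19)]
top eye [([192.6, 170.2], 0.68)]
hook [0.4839 0.3178 0.3069] 0.0018
eye [0.4767 0.3081 0.2916] 0.0034
eye-hook in tool axes mm [-8.   9.  15.3] hook-tcp tool [  37.2 -198.8  -28.7]
```

View pics/cc.png

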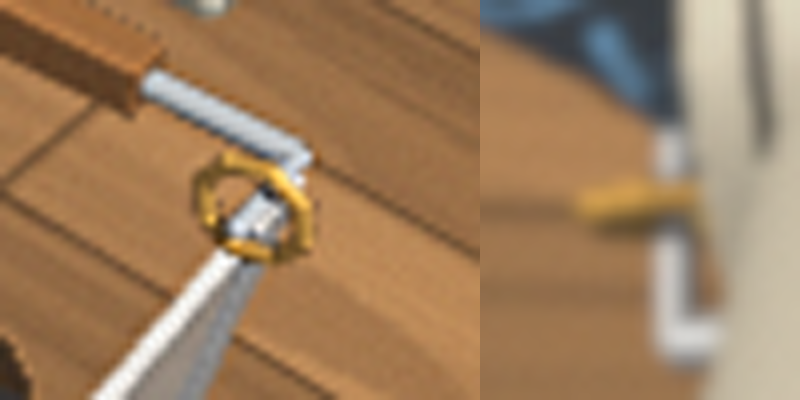

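The pin now passes across the ring in the top view, with its tip at (672,130) beyond the ring at row 200 and the ring wire over it. In the scene crop it lies inside the ring at (262,201), and no force is felt, so the hook is in the eye. Computing the arc to shut the roof.

Run:
```python
import numpy as np
f=lambda q:(95-213*np.cos(q)+4*np.sin(q),80+213*np.sin(q)+4*np.cos(q))
q=np.r_[1.684,np.linspace(1.62,-.06,25)]
P=np.array([f(a) for a in q])
for i in range(5):
    b=P[5*i]; print([[0,int(round(b[0]-y)),int(round(b[1]-z)),0,0,0,0] for y,z in P[5*i+1:5*i+6]])
```

```text
[[0, 14, -1, 0, 0, 0, 0], [0, 28, -2, 0, 0, 0, 0], [0, 43, -1, 0, 0, 0, 0], [0, 58, 0, 0, 0, 0, 0], [0, 73, 3, 0, 0, 0, 0]]
[[0, 14, 4, 0, 0, 0, 0], [0, 29, 8, 0, 0, 0, 0], [0, 42, 14, 0, 0, 0, 0], [0, 56, 21, 0, 0, 0, 0], [0, 69, 28, 0, 0, 0, 0]]
[[0, 12, 8, 0, 0, 0, 0], [0, 24, 18, 0, 0, 0, 0], [0, 35, 28, 0, 0, 0, 0], [0, 45, 38, 0, 0, 0, 0], [0, 55, 50, 0, 0, 0, 0]]
[[0, 9, 12, 0, 0, 0, 0], [0, 17, 25, 0, 0, 0, 0], [0, 23, 38, 0, 0, 0, 0], [0, 29, 52, 0, 0, 0, 0], [0, 35, 66, 0, 0, 0, 0]]
[[0, 4, 14, 0, 0, 0, 0], [0, 7, 29, 0, 0, 0, 0], [0, 9, 44, 0, 0, 0, 0], [0, 10, 59, 0, 0, 0, 0], [0, 10, 74, 0, 0, 0, 0]]
```

arm_command:
  steps:
    - [[0, 14, -1, 0, 0, 0, 0], [0, 28, -2, 0, 0, 0, 0], [0, 43, -1, 0, 0, 0, 0], [0, 58, 0, 0, 0, 0, 0], [0, 73, 3, 0, 0, 0, 0]]

```text
time_s: 28.95
position: [0.4713, 0.0426, 0.275]
orientation: [-3.138, -0.139, -0.002]
force: [-0.0, 1.5, -1.8]
opening: 0.0186
```

Run:
```python
from he import *
he("d")
```

```text
28.95 0.0186 [0.4713 0.0426 0.275 ] [-0.   1.5 -1.8] yaw 5.1 z [ 0.002  0.001 -1.   ]
scene hook [([191.5, 385.7], 0.78), ([195.7, 395.2], 0.25)]
scene eye [([195.5, 393.2], 0.73)]
top hook [([185.1, 199.0], 0.78)]
top eye [([189.3, 199.2], 0.91)]
hook [0.4933 0.2391 0.3105] 0.0061
eye [0.4825 0.2497 0.2946] 0.0021
eye-hook in tool axes mm [ -9.9 -11.5  15.9] hook-tcp tool [  39.5 -193.8  -35.3]
```

The eye followed, moving from y=0.310 to 0.250 with the pin leading by about 11 mm. Continuing the arc.

arm_command:
  steps:
    - [[0, 14, 4, 0, 0, 0, 0], [0, 29, 8, 0, 0, 0, 0], [0, 42, 14, 0, 0, 0, 0], [0, 56, 21, 0, 0, 0, 0], [0, 69, 28, 0, 0, 0, 0]]

```text
time_s: 29.88
position: [0.4773, -0.0261, 0.2465]
orientation: [-3.138, -0.139, -0.002]
force: [0.1, 0.9, -1.6]
opening: 0.0186
```

arm_command:
  steps:
    - [[0, 12, 8, 0, 0, 0, 0], [0, 24, 18, 0, 0, 0, 0], [0, 35, 28, 0, 0, 0, 0], [0, 45, 38, 0, 0, 0, 0], [0, 55, 50, 0, 0, 0, 0]]

```text
time_s: 30.5
position: [0.4824, -0.0802, 0.1963]
orientation: [-3.138, -0.14, -0.002]
force: [0.0, -0.1, -2.0]
opening: 0.0185
```

Run:
```python
from he import *
he("e")
```

```text
30.5 0.0185 [ 0.4824 -0.0802  0.1963] [ 0.  -0.1 -2. ] yaw 5.1 z [ 0.001  0.001 -1.   ]
scene hook []
scene eye [([194.3, 353.6], 0.7)]
top hook [([192.2, 263.1], 0.81), ([143.8, 289.8], 0.2), ([124.3, 287.5], 0.19)]
top eye [([191.7, 259.2], 0.9)]
eye [0.4948 0.1259 0.2236] 0.0007
```

arm_command:
  steps:
    - [[0, 9, 12, 0, 0, 0, 0], [0, 17, 25, 0, 0, 0, 0], [0, 23, 38, 0, 0, 0, 0], [0, 29, 52, 0, 0, 0, 0], [0, 35, 66, 0, 0, 0, 0]]

```text
time_s: 31.42
position: [0.4853, -0.1147, 0.1298]
orientation: [-3.137, -0.14, -0.001]
force: [0.4, 0.7, -1.2]
opening: 0.0185
```

arm_command:
  steps:
    - [[0, 4, 14, 0, 0, 0, 0], [0, 7, 29, 0, 0, 0, 0], [0, 9, 44, 0, 0, 0, 0], [0, 10, 59, 0, 0, 0, 0], [0, 10, 70, 0, 0, 0, 0]]

```text
time_s: 32.05
position: [0.4864, -0.1242, 0.0599]
orientation: [-3.137, -0.14, -0.001]
force: [-0.3, -0.0, -1.3]
opening: 0.0187
```

Run:
```python
from he import *
he("f")
for q in (0,.05,.1):
    l=np.array([-.1,(95-213*np.cos(q)+4*np.sin(q))/1e3,(80+213*np.sin(q)+4*np.cos(q))/1e3]); w=R.from_rotvec([0,0,.0861]).apply(l)+[.5858,.1983,0]
    print(q,w.round(4),np.round(proj("scene",w),1),np.round(proj("top",w),1))
```

```text
32.05 0.0187 [ 0.4864 -0.1242  0.0599] [-0.3 -0.  -1.3] yaw 5.1 z [ 0.001  0.001 -1.   ]
scene hook [([216.7, 337.8], 0.8), ([222.4, 321.1], 0.3)]
scene eye [([215.0, 338.5], 0.8)]
top hook []
top eye [([199.2, 286.9], 0.79)]
eye [0.4973 0.0696 0.0883] 0.0031
0 [0.4963 0.0721 0.084 ] [215.9 338.3] [200.4 285.1]
0.05 [0.4963 0.0726 0.0946] [213.9 338.5] [199.8 284.7]
0.1 [0.4962 0.0736 0.1052] [211.9 338.9] [199.2 284.2]
```

The roof reads nearly shut (eye z ≈ 0.088 against 0.084). I'll press a few millimetres more until contact is felt.

arm_command:
  steps:
    - [[0, 0, 3, 0, 0, 0, 0], [0, 0, 6, 0, 0, 0, 0], [0, 0, 8, 0, 0, 0, 0], [0, 0, 8, 0, 0, 0, 0], [0, 0, 8, 0, 0, 0, 0]]

```text
time_s: 32.98
position: [0.4866, -0.1242, 0.053]
orientation: [-3.137, -0.14, -0.002]
force: [-0.6, 0.9, 0.0]
opening: 0.0186
```

arm_command:
  steps:
    - [[0, 0, 2, 0, 0, 0, 0], [0, 0, 4, 0, 0, 0, 0], [0, 0, 4, 0, 0, 0, 0], [0, 0, 4, 0, 0, 0, 0], [0, 0, 4, 0, 0, 0, 0]]

```text
time_s: 33.6
position: [0.4866, -0.1243, 0.049]
orientation: [-3.138, -0.14, -0.002]
force: [-0.5, 0.1, 0.5]
opening: 0.0182
```

Run:
```python
from he import *
he("g"); im=cv2.imread("pics/scene_g.png"); cv2.imwrite("pics/cg.png",cv2.resize(im[165:315,250:430],(792,660)[:2] if 0 else (720,600),interpolation=2))
s=arm.state(); print(s["wrist_torque"].round(2))
```

```text
33.6 0.0182 [ 0.4866 -0.1243  0.049 ] [-0.5  0.1  0.5] yaw 5.1 z [ 0.002  0.001 -1.   ]
scene hook [([217.5, 335.5], 0.62)]
scene eye [([214.5, 334.9], 0.9), ([267.3, 348.4], 0.61)]
top hook [([197.7, 281.8], 0.44)]
top eye [([198.8, 286.0], 0.57)]
hook [0.5068 0.0766 0.0866] 0.006
eye [0.5021 0.0664 0.0907] 0.0038
eye-hook in tool axes mm [-5.6  9.7 -4.1] hook-tcp tool [  38.  -198.4  -37.4]
[ 0.31  0.01 -0.  ]
```

View pics/cg.png

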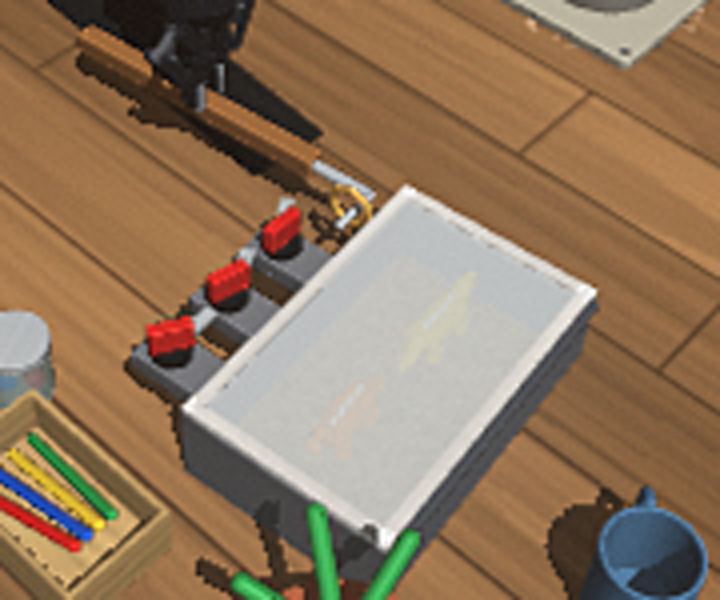

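The crop shows the roof lying flat on the trough with the hook still in the ring at (350,210), both dinos visible under it and the knobs untouched. I've now used all 16 views, so a numeric check of the rim corner follows.

Run:
```python
from h import *
for nm,x,seen in (("near free corner",-149,(212,352)),("far free corner",149,(165+407/4,250+185/4))):
    for q in (0,.04,.08,.12):
        r=190; l=np.array([x/1e3,(95-r*np.cos(q)+5*np.sin(q))/1e3,(80+r*np.sin(q)+5*np.cos(q))/1e3]); w=R.from_rotvec([0,0,.0861]).apply(l)+[.5858,.1983,0]
        print(nm,q,np.round(proj("scene",w),1),"seen",np.round(seen,1))
```

```text
near free corner 0 [210.8 351.9] seen [212 352]
near free corner 0.04 [209.4 352.2] seen [212 352]
near free corner 0.08 [208.  352.5] seen [212 352]
near free corner 0.12 [206.6 352.9] seen [212 352]
far free corner 0 [266.1 295.7] seen [266.8 296.2]
far free corner 0.04 [264.7 295.7] seen [266.8 296.2]
far free corner 0.08 [263.3 295.7] seen [266.8 296.2]
far free corner 0.12 [262.  295.9] seen [266.8 296.2]
```

The rim corners match q ≈ 0 (0.08 rad would shift them by 3–4 px), so the roof is shut. Unhooking now: centre the pin in the eye, then back out along −x.

arm_command:
  steps:
    - [[0, 0, -6, 0, 0, 0, 0], [0, 0, -12, 0, 0, 0, 0], [0, 0, -13, 0, 0, 0, 0], [-4, 0, -13, 0, 0, 0, 0], [-8, 0, -13, 0, 0, 0, 0]]

```text
time_s: 34.52
position: [0.478, -0.125, 0.0618]
orientation: [-3.138, -0.14, -0.001]
force: [0.9, 0.1, -1.9]
opening: 0.0185
```

arm_command:
  steps:
    - [[-10, 0, 0, 0, 0, 0, 0], [-20, 0, 0, 0, 0, 0, 0], [-30, 0, 0, 0, 0, 0, 0], [-42, 0, 0, 0, 0, 0, 0], [-55, 0, 0, 0, 0, 0, 0]]

```text
time_s: 35.15
position: [0.4229, -0.13, 0.0619]
orientation: [-3.138, -0.14, -0.002]
force: [-0.2, -0.6, -1.2]
opening: 0.0184
```

Run:
```python
from he import *
he("i"); plan([((.423,-.131,.12),5,0),((.4161,-.276,.12),-5.9,0)],mm=40); plan([((.4161,-.276,.03),-5.9,0)],start=((.4161,-.276,.12),-5.9))
```

```text
35.15 0.0184 [ 0.4229 -0.13    0.0619] [-0.2 -0.6 -1.2] yaw 5.1 z [ 0.001  0.001 -1.   ]
scene hook [([208.4, 347.3], 0.58)]
scene eye [([218.3, 338.2], 0.92)]
top hook [([219.6, 284.8], 0.6)]
top eye [([200.1, 284.4], 0.87)]
hook [0.4438 0.0702 0.0806] 0.0012
eye [0.4984 0.0745 0.0754] 0.0002
eye-hook in tool axes mm [54.8  0.5  5.3] hook-tcp tool [  38.7 -197.6  -18.5]
[[-1, 0, -29, 0, 0, 0, 0], [-2, 1, -58, 0, 0, 0, 0], [-7, 37, -58, 0, 0, 3, 0], [-12, 73, -58, 0, 0, 6, 0], [-16, 109, -58, 0, 0, 8, 0]]
[[0, 36, 0, 0, 0, 3, 0], [0, 36, 0, 0, 0, 3, 0], [0, 36, 0, 0, 0, 3, 0], [0, 36, 0, 0, 0, 3, 0], [0, 36, 0, 0, 0, 3, 0]]
[[0, 0, 45, 0, 0, 0, 0], [0, 0, 90, 0, 0, 0, 0], [0, 0, 90, 0, 0, 0, 0], [0, 0, 90, 0, 0, 0, 0], [0, 0, 90, 0, 0, 0, 0]]
```

arm_command:
  steps:
    - [[-1, 0, -29, 0, 0, 0, 0], [-2, 1, -58, 0, 0, 0, 0], [-7, 37, -58, 0, 0, 3, 0], [-12, 73, -58, 0, 0, 6, 0], [-16, 109, -58, 0, 0, 8, 0]]

```text
time_s: 36.08
position: [0.4181, -0.2409, 0.1199]
orientation: [-3.14, 0.079, -0.003]
force: [-0.3, 0.3, -1.0]
opening: 0.0184
```

arm_command:
  steps:
    - [[0, 36, 0, 0, 0, 3, 0], [0, 36, 30, 0, 0, 3, 0], [0, 36, 60, 0, 0, 3, 0], [0, 36, 90, 0, 0, 3, 0], [0, 36, 90, 0, 0, 3, 0]]

```text
time_s: 36.7
position: [0.4148, -0.2749, 0.0281]
orientation: [-3.134, 0.161, 0.003]
force: [-0.2, 0.1, -2.3]
opening: 0.0185
```

Run:
```python
from he import *
he("j"); print("mat centre",onz(*ray("top",235.8,404.8),.004)); A=onz(*ray("top",90+329.5/2.4,150+439/2.4),.004);B=onz(*ray("top",90+370.5/2.4,150+784/2.4),.004); print("mat axis",np.degrees(np.arctan2(*(A-B)[1::-1])), np.linalg.norm(A-B), ((A+B)/2).round(4))
print(need((.4161,-.276,.001),down(np.radians(-5.9))))
```

```text
36.7 0.0185 [ 0.4148 -0.2749  0.0281] [-0.2  0.1 -2.3] yaw -5.9 z [-0.002  0.003 -1.   ]
scene hook [([194.5, 310.8], 0.77)]
scene eye [([217.0, 337.2], 0.95)]
top hook [([212.4, 338.3], 0.76)]
top eye [([198.8, 285.9], 0.71)]
hook [ 0.4711 -0.0808  0.0647] 0.0033
eye [0.5009 0.0707 0.0813] 0.0006
eye-hook in tool axes mm [  14.1 -153.9  -16.2] hook-tcp tool [  36.1 -198.9  -36. ]
mat centre [ 0.41165843 -0.2834202   0.004     ]
mat axis 84.72889709730367 0.433285057854237 [ 0.4115 -0.2839  0.004 ]
(array([-0.7, -0.2, 29.8]), array([-0. , -0.2,  0. ]))
```

The pole has tilted a few degrees in the grip (hook end up). Lowering it gently lets the tail touch first and levels it on the mat; then I release.

arm_command:
  steps:
    - [[-2, 2, 8, 0, 0, 0, 0], [-2, 2, 13, 0, 0, 0, 0], [-2, 2, 18, 0, 0, 0, 0], [-2, 2, 23, 0, 0, 0, 0], [-2, 2, 27, 0, 0, 0, 0]]

```text
time_s: 37.62
position: [0.4136, -0.2775, 0.0023]
orientation: [-3.136, 0.161, -0.002]
force: [-0.6, 0.7, -1.8]
opening: 0.0182
```

arm_command:
  steps:
    - [[0, 0, 0, 0, 0, 0, 0], [0, 0, 0, 0, 0, 0, 0.3], [0, 0, 0, 0, 0, 0, 0.5], [0, 0, 0, 0, 0, 0, 0.5], [0, 0, 0, 0, 0, 0, 0.5]]

```text
time_s: 38.25
position: [0.4137, -0.2776, 0.0028]
orientation: [-3.137, 0.161, -0.003]
force: [0.5, 0.6, -0.2]
opening: 0.0429
```

arm_command:
  steps:
    - [[0, 0, -10, 0, 0, 0, 0.5], [0, 0, -40, 0, 0, 0, 0.5], [0, 0, -90, 0, 0, 0, 0.5], [0, 0, -140, 0, 0, 0, 0.5], [0, 0, -190, 0, 0, 0, 0.5]]

```text
time_s: 38.88
position: [0.4131, -0.2776, 0.195]
orientation: [-3.136, 0.162, -0.003]
force: [1.4, -0.2, -0.8]
opening: 0.0427
```

Run:
```python
from he import *
he("k")
info=arm.camera_info("wrist"); im=save("wrist","wk.png")
for n in("pole","hook","mat"):
    print(n,[(np.round(q["location"]).tolist(),round(q["conf"],2),onz(*ray("wrist",*q["location"],info),.016).round(4)) for q in arm.spot_point("wrist",n)[:1]])
H=cv2.cvtColor(im,cv2.COLOR_RGB2HSV); w4=cv2.cvtColor(cv2.imread("pics/w4.png"),cv2.COLOR_BGR2HSV)
t=save("top","top_k.png"); m=cv2.inRange(cv2.cvtColor(t,cv2.COLOR_RGB2HSV)[205:260,335:480],(0,0,0),(180,255,60))
# handle: non-dark pixels inside mat region
ys,xs=np.nonzero(blob(t,6,18,110,100,box=(345,222,125,26))[0][2]); 
v=np.linalg.svd(np.c_[xs-xs.mean(),ys-ys.mean()],full_matrices=False)[2][0]; print("handle px",ys.mean(),xs.mean(),len(xs),xs.min(),xs.max()); 
c=onz(*ray("top",ys.mean(),xs.mean()),.028); d=onz(*ray("top",ys.mean()-30*v[1]*np.sign(v[0]),xs.mean()-30*abs(v[0])),.028)-c; print(c.round(4),np.degrees(np.arctan2(d[1],d[0])))
```

```text
38.875 0.0427 [ 0.4131 -0.2776  0.195 ] [ 1.4 -0.2 -0.8] yaw -5.9 z [ 0.002  0.001 -1.   ]
scene hook [([202.3, 310.9], 0.69)]
scene eye [([215.5, 336.6], 0.68)]
top hook [([213.1, 337.2], 0.76), ([239.0, 401.8], 0.57)]
top eye [([197.6, 284.4], 0.8)]
hook [ 0.473  -0.0802  0.0254] 0.0022
eye [0.5037 0.0726 0.0921] 0.0016
eye-hook in tool axes mm [  14.9 -155.2  -66.5] hook-tcp tool [  39.1 -202.3  169.8]
pole [([172.0, 321.0], 0.96, array([ 0.4152, -0.2724,  0.016 ]))]
hook [([7.0, 346.0], 0.64, array([ 0.4617, -0.0899,  0.016 ]))]
mat [([181.0, 320.0], 0.81, array([ 0.4131, -0.2824,  0.016 ]))]
handle px 232.84392014519057 393.13974591651544 551 360 428
[ 0.4179 -0.2427  0.028 ] 83.84255970122534
```

The pole lies flat: the hook is at z≈0.025 as at the start, the pole's origin is ~10 mm from the mat's measured centre, and its axis is 83.8° against the mat's 84.7°. Next are the knobs, so I'm moving above knob 1 to measure the bars.

Run:
```python
from h import *
plan([((.5725,.062,.25),80,.4)],mm=60)
```

```text
[[14, -39, -6, 0, 0, -10, 0.4], [28, -79, -13, 0, 0, -19, 0.4], [41, -118, -19, 0, 0, -29, 0.4], [55, -157, -26, 0, 0, -38, 0.4], [69, -197, -32, 0, 0, -48, 0.4]]
[[38, -16, -7, 0, 0, -9, 0.4], [77, -32, -13, 0, 0, -19, 0.4], [115, -48, -20, 0, 0, -28, 0.4], [154, -64, -26, 0, 0, -38, 0.4], [154, -64, -26, 0, 0, -38, 0.4]]
```

arm_command:
  steps:
    - [[14, -39, -6, 0, 0, -10, 0.4], [28, -79, -13, 0, 0, -19, 0.4], [41, -118, -19, 0, 0, -29, 0.4], [55, -157, -26, 0, 0, -38, 0.4], [69, -197, -32, 0, 0, -48, 0.4]]
  force: 40

```text
time_s: 40.05
position: [0.5024, -0.0878, 0.2248]
orientation: [-2.928, -1.136, -0.001]
force: [0.3, -0.8, -0.0]
opening: 0.0343
```

arm_command:
  steps:
    - [[38, -16, -7, 0, 0, -9, 0.4], [77, -32, -13, 0, 0, -19, 0.4], [115, -48, -20, 0, 0, -28, 0.4], [154, -64, -26, 0, 0, -38, 0.4], [154, -64, -26, 0, 0, -38, 0.4]]

```text
time_s: 40.67
position: [0.5744, 0.0662, 0.2508]
orientation: [-2.397, -2.028, -0.006]
force: [-1.2, -0.1, 0.1]
opening: 0.0343
```

```bash
cat > kn.py <<'E'
from h import *
def knobs(tag):
    s=arm.state(); p=s["position"]; M=R.from_rotvec(s["orientation"]).as_matrix()
    print(s["time_s"],p.round(4),"yaw",np.degrees(np.arctan2(M[1,0],M[0,0])).round(1),"op",round(s["opening"],4),"z",M[:,2].round(3))
    info=arm.camera_info("wrist"); im=save("wrist",f"k_{tag}.png"); H=cv2.cvtColor(im,cv2.COLOR_RGB2HSV)
    m=cv2.inRange(H,(0,170,165),(5,255,255))|cv2.inRange(H,(174,170,165),(180,255,255))
    n,l,st,c=cv2.connectedComponentsWithStats(m)
    for i in range(1,n):
        if st[i,4]<80: continue
        pts=np.array([onz(*ray("wrist",y,x,info),.122)[:2] for y,x in np.argwhere(l==i)]); 
        (cx,cy),(w,h),_=r=cv2.minAreaRect((pts*1000).astype(np.float32)); b=cv2.boxPoints(r); e=max([b[1]-b[0],b[2]-b[1]],key=np.linalg.norm); a=np.degrees(np.arctan2(e[1],e[0]))
        a=(a+90)%180-90
        print("red",st[i,4],c[i][::-1].round(),"world",np.round([cx,cy],1),"size",np.round([w,h],1),"bar angle",a.round(1),"q",np.radians(4.9-a).round(2))
    for k in(1,2,3):
        r=arm.spot_point("wrist",f"knob{k}_grip")[:1]; print(k,[(np.round(q["location"]).tolist(),round(q["conf"],2),onz(*ray("wrist",*q["location"],info),.118).round(4)) for q in r])
E
python3 -c "
from kn import *
knobs('1')"
```

```text
40.675 [0.5744 0.0662 0.2508] yaw 80.5 op 0.0343 z [ 0.002  0.004 -1.   ]
red 137 [ 15. 575.] world [405.8 408.1] size [13.7 31.1] bar angle -35.3 q 0.7
red 380 [190. 315.] world [576.   62.2] size [34.6 11.1] bar angle 1.4 q 0.06
red 272 [250. 332.] world [645.1  68.7] size [10.6 33.6] bar angle -8.9 q 0.24
red 185 [302. 346.] world [714.1  75.2] size [10.1 34. ] bar angle -29.4 q 0.6
red 97 [346. 339.] world [785.8  58.8] size [51.9  3.9] bar angle 79.2 q -1.3
1 [([189.0, 313.0], 0.84, array([0.5752, 0.0602, 0.118 ]))]
2 [([250.0, 328.0], 0.57, array([0.6451, 0.0646, 0.118 ]))]
3 []
```

The bars measure 34×11 mm (nominal 36×12) at (576,62), (645,68.5) and (714,75) mm, with q ≈ 0.06, 0.24 and 0.60, all as expected. Descending on knob 1.

arm_command:
  steps:
    - [[-1, 1, 40, 0, 0, -5, 0.4], [-3, 2, 80, 0, 0, -11, 0.4], [-4, 2, 120, 0, 0, -11, 0.4], [-4, 2, 150, 0, 0, -11, 0.4], [-4, 2, 157, 0, 0, -11, 0.4]]

```text
time_s: 41.5
position: [0.5732, 0.056, 0.0924]
orientation: [-2.201, -2.239, 0.004]
force: [-0.3, -0.8, 0.3]
opening: 0.0344
```

arm_command:
  steps:
    - [[0, 0, 2, 0, 0, 0, 0.4], [0, 0, 4, 0, 0, 0, 0.4], [0, 0, 6, 0, 0, 0, 0.4], [0, 0, 7, 0, 0, 0, 0.4], [0, 0, 7, 0, 0, 0, 0.4]]

```text
time_s: 42.12
position: [0.575, 0.0577, 0.0874]
orientation: [2.199, 2.243, 0.003]
force: [0.3, 0.0, -0.2]
opening: 0.0345
```

arm_command:
  steps:
    - [[0, 0, 0, 0, 0, 0, 0], [0, 0, 0, 0, 0, 0, 0], [0, 0, 0, 0, 0, 0, 0], [0, 0, 0, 0, 0, 0, 0], [0, 0, 0, 0, 0, 0, 0]]

```text
time_s: 42.75
position: [0.5751, 0.0617, 0.0878]
orientation: [-2.195, -2.244, -0.008]
force: [-1.1, 6.0, 2.1]
opening: 0.0107
```

Knob 1 is gripped (10.7 mm). Turning it clockwise by about 123°.

arm_command:
  steps:
    - [[0, 0, 0, 0, 0, 10, 0], [0, 0, 0, 0, 0, 20, 0], [0, 0, 0, 0, 0, 30, 0], [0, 0, 0, 0, 0, 40, 0], [0, 0, 0, 0, 0, 50, 0]]

```text
time_s: 43.38
position: [0.5758, 0.0634, 0.0878]
orientation: [-2.937, -1.098, -0.008]
force: [1.0, 9.4, 1.2]
opening: 0.0107
```

arm_command:
  steps:
    - [[0, 0, 0, 0, 0, 10, 0], [0, 0, 0, 0, 0, 20, 0], [0, 0, 0, 0, 0, 30, 0], [0, 0, 0, 0, 0, 40, 0], [0, 0, 0, 0, 0, 50, 0]]

```text
time_s: 44.0
position: [0.5775, 0.064, 0.0878]
orientation: [-3.124, 0.245, -0.008]
force: [5.6, 10.0, -1.6]
opening: 0.0105
```

arm_command:
  steps:
    - [[0, 0, 0, 0, 0, 8, 0], [0, 0, 0, 0, 0, 16, 0], [0, 0, 0, 0, 0, 22, 0], [0, 0, 0, 0, 0, 24, 0], [0, 0, 0, 0, 0, 24, 0]]

```text
time_s: 44.62
position: [0.5783, 0.0637, 0.0878]
orientation: [-3.008, 0.878, -0.007]
force: [6.5, 9.4, -1.7]
opening: 0.0108
```

Run:
```python
from h import *
s=arm.state(); M=R.from_rotvec(s["orientation"]).as_matrix(); print(s["time_s"],s["position"].round(4),"yaw",np.degrees(np.arctan2(M[1,0],M[0,0])).round(1),s["opening"],s["force"].round(1),s["wrist_torque"].round(2),s["joint_positions"].round(2))
```

```text
44.625 [0.5783 0.0637 0.0878] yaw -32.5 0.010759704694921516 [ 6.5  9.4 -1.7] [ 2.05 -1.25  0.51] [-0.51  0.76  0.58  1.84 -0.62  0.72 -0.14]
```

Knob 1 is at its stop (jaw yaw −32.5°, so q ≈ 2.22, with 0.5 Nm of resisting torque). Releasing, then on to knob 2. The side force says the true axes lie about 3 mm further in +x and +y.

Run:
```python
from h import *
plan([((.5783,.0637,.0878),-32.5,.4)]*3+[((.5783,.0637,.15),-32.5,.4),((.648,.071,.15),81,.4),((.648,.071,.095),81,.4),((.648,.071,.087),81,.4)])
```

```text
[[0, 0, 0, 0, 0, 0, 0.4], [0, 0, 0, 0, 0, 0, 0.4], [0, 0, 0, 0, 0, 0, 0.4], [0, 0, -31, 0, 0, 0, 0.4], [0, 0, -62, 0, 0, 0, 0.4]]
[[5, -4, 0, 0, 0, -10, 0.4], [9, -7, 0, 0, 0, -19, 0.4], [14, -11, 0, 0, 0, -28, 0.4], [18, -15, 0, 0, 0, -38, 0.4], [23, -18, 0, 0, 0, -47, 0.4]]
[[6, 1, 0, 0, 0, -10, 0.4], [12, 1, 0, 0, 0, -19, 0.4], [17, 2, 0, 0, 0, -29, 0.4], [23, 3, 0, 0, 0, -38, 0.4], [29, 4, 0, 0, 0, -48, 0.4]]
[[3, 5, 0, 0, 0, -9, 0.4], [6, 10, 0, 0, 0, -19, 0.4], [6, 10, 55, 0, 0, -19, 0.4], [6, 10, 63, 0, 0, -19, 0.4], [6, 10, 63, 0, 0, -19, 0.4]]
```

arm_command:
  steps:
    - [[0, 0, 0, 0, 0, 0, 0.4], [0, 0, 0, 0, 0, 0, 0.4], [0, 0, 0, 0, 0, 0, 0.4], [0, 0, -31, 0, 0, 0, 0.4], [0, 0, -62, 0, 0, 0, 0.4]]

```text
time_s: 45.25
position: [0.5743, 0.0569, 0.1496]
orientation: [-3.012, 0.891, -0.0]
force: [0.4, 0.0, 0.3]
opening: 0.0339
```

arm_command:
  steps:
    - [[5, -4, 0, 0, 0, -10, 0.4], [9, -7, 0, 0, 0, -19, 0.4], [14, -11, 0, 0, 0, -28, 0.4], [18, -15, 0, 0, 0, -38, 0.4], [23, -18, 0, 0, 0, -47, 0.4]]

```text
time_s: 45.88
position: [0.6038, 0.0597, 0.1492]
orientation: [-3.116, -0.393, -0.001]
force: [0.1, 0.5, -0.1]
opening: 0.034
```

arm_command:
  steps:
    - [[6, 1, 0, 0, 0, -10, 0.4], [12, 1, 0, 0, 0, -19, 0.4], [17, 2, 0, 0, 0, -29, 0.4], [23, 3, 0, 0, 0, -38, 0.4], [29, 4, 0, 0, 0, -48, 0.4]]

```text
time_s: 46.5
position: [0.6329, 0.0626, 0.1491]
orientation: [2.687, 1.627, 0.001]
force: [-0.2, 0.1, -0.7]
opening: 0.034
```

```bash
python3 -c "
from kn import *
knobs('2')
print(need((.648,.071,.087),down(np.radians(81))))"
```

```text
46.5 [0.6329 0.0626 0.1491] yaw 62.4 op 0.034 z [ 0.001  0.    -1.   ]
red 908 [156. 278.] world [576.8  62.6] size [34.3 10.6] bar angle 59.2 q -0.95
red 711 [239. 336.] world [645.2  69.2] size [10.8 34.1] bar angle -11.3 q 0.28
1 [([153.0, 276.0], 0.57, array([0.5751, 0.0616, 0.118 ]))]
2 [([239.0, 335.0], 0.73, array([0.6458, 0.0679, 0.118 ]))]
3 []
(array([14.4,  9.6, 62.2]), array([  0. ,  -0.1, -19.1]))
```

Knob 1 reads q = 2.19. Knob 2 is at (645,69) with a bar angle of about −10°. Going down on it.

arm_command:
  steps:
    - [[6, 5, 0, 0, 0, -9, 0.4], [13, 9, 0, 0, 0, -18, 0.4], [13, 9, 30, 0, 0, -18, 0.4], [13, 9, 55, 0, 0, -18, 0.4], [13, 9, 62, 0, 0, -18, 0.4]]

```text
time_s: 47.32
position: [0.6455, 0.0704, 0.0856]
orientation: [-2.406, -2.018, 0.003]
force: [0.5, 0.2, -0.1]
opening: 0.0343
```

arm_command:
  steps:
    - [[0, 0, 0, 0, 0, 0, 0.4], [0, 0, 0, 0, 0, 0, 0], [0, 0, 0, 0, 0, 0, 0], [0, 0, 0, 0, 0, 0, 0], [0, 0, 0, 0, 0, 0, 0]]

```text
time_s: 47.95
position: [0.6477, 0.0686, 0.0887]
orientation: [2.404, 2.018, 0.002]
force: [-2.0, -5.0, 6.3]
opening: 0.0105
```

arm_command:
  steps:
    - [[0, 0, 0, 0, 0, 10, 0], [0, 0, 0, 0, 0, 20, 0], [0, 0, 0, 0, 0, 30, 0], [0, 0, 0, 0, 0, 40, 0], [0, 0, 0, 0, 0, 50, 0]]

```text
time_s: 48.58
position: [0.6475, 0.068, 0.0888]
orientation: [3.034, 0.805, 0.003]
force: [-3.1, -6.7, 4.4]
opening: 0.0104
```

arm_command:
  steps:
    - [[0, 0, 0, 0, 0, 10, 0], [0, 0, 0, 0, 0, 20, 0], [0, 0, 0, 0, 0, 30, 0], [0, 0, 0, 0, 0, 40, 0], [0, 0, 0, 0, 0, 50, 0]]

```text
time_s: 49.2
position: [0.6468, 0.0679, 0.0887]
orientation: [3.091, -0.553, 0.003]
force: [-3.7, -5.9, 6.3]
opening: 0.0104
```

arm_command:
  steps:
    - [[0, 0, 0, 0, 0, 6, 0], [0, 0, 0, 0, 0, 10, 0], [0, 0, 0, 0, 0, 13, 0], [0, 0, 0, 0, 0, 13, 0], [0, 0, 0, 0, 0, 13, 0]]

```text
time_s: 49.82
position: [0.6467, 0.068, 0.0887]
orientation: [3.012, -0.887, 0.003]
force: [-4.8, -5.7, 8.5]
opening: 0.0107
```

Run:
```python
from h import *
s=arm.state(); M=R.from_rotvec(s["orientation"]).as_matrix(); a=np.degrees(np.arctan2(M[1,0],M[0,0])).round(1); print(s["time_s"],s["position"].round(4),"yaw",a,s["opening"],s["force"].round(1),s["wrist_torque"].round(2))
p=s["position"]
plan([(p,a,.4)]*3+[((p[0],p[1],.15),a,.4),((.7155,.0755,.15),60.5,.4)])
```

```text
49.825 [0.6467 0.068  0.0887] yaw -32.8 0.010738657658875637 [-4.8 -5.7  8.5] [-1.46  1.03  0.58]
[[0, 0, 0, 0, 0, 0, 0.4], [0, 0, 0, 0, 0, 0, 0.4], [0, 0, 0, 0, 0, 0, 0.4], [0, 0, -31, 0, 0, 0, 0.4], [0, 0, -61, 0, 0, 0, 0.4]]
[[5, -4, 0, 0, 0, -9, 0.4], [11, -9, 0, 0, 0, -19, 0.4], [16, -13, 0, 0, 0, -28, 0.4], [22, -17, 0, 0, 0, -37, 0.4], [27, -22, 0, 0, 0, -47, 0.4]]
[[7, 1, 0, 0, 0, -9, 0.4], [13, 2, 0, 0, 0, -18, 0.4], [20, 3, 0, 0, 0, -28, 0.4], [27, 4, 0, 0, 0, -37, 0.4], [34, 5, 0, 0, 0, -46, 0.4]]
```

Knob 2 is at its stop too (yaw −32.8°, 0.58 Nm). Now knob 3.

arm_command:
  steps:
    - [[0, 0, 0, 0, 0, 0, 0.4], [0, 0, 0, 0, 0, 0, 0.4], [0, 0, 0, 0, 0, 0, 0.4], [0, 0, -31, 0, 0, 0, 0.4], [0, 0, -61, 0, 0, 0, 0.4]]

```text
time_s: 50.45
position: [0.647, 0.0711, 0.1487]
orientation: [-3.012, 0.889, -0.001]
force: [-0.1, 0.3, -0.7]
opening: 0.0342
```

arm_command:
  steps:
    - [[5, -4, 0, 0, 0, -9, 0.4], [11, -9, 0, 0, 0, -19, 0.4], [16, -13, 0, 0, 0, -28, 0.4], [22, -17, 0, 0, 0, -37, 0.4], [27, -22, 0, 0, 0, -47, 0.4]]

```text
time_s: 51.08
position: [0.682, 0.0748, 0.1482]
orientation: [-3.116, -0.394, -0.002]
force: [0.4, -0.6, -0.1]
opening: 0.0339
```

arm_command:
  steps:
    - [[7, 1, 0, 0, 0, -9, 0.4], [13, 2, 0, 0, 0, -18, 0.4], [20, 3, 0, 0, 0, -28, 0.4], [27, 4, 0, 0, 0, -37, 0.4], [34, 5, 0, 0, 0, -46, 0.4]]

```text
time_s: 51.7
position: [0.7161, 0.0783, 0.1482]
orientation: [-2.715, -1.58, -0.003]
force: [0.4, 0.0, 0.4]
opening: 0.0343
```

```bash
python3 -c "
from kn import *
knobs('3')
print(need((.7155,.0745,.087),down(np.radians(60.5))))"
```

```text
51.7 [0.7161 0.0783 0.1482] yaw 60.4 op 0.0343 z [ 0.001  0.001 -1.   ]
red 820 [ 63. 191.] world [578.2  62.9] size [35.3 10.9] bar angle 59.4 q -0.95
red 936 [146. 253.] world [646.6  69.4] size [34.3 10.8] bar angle 58.9 q -0.94
red 743 [230. 316.] world [715.1  75.9] size [10.3 34.2] bar angle -29.6 q 0.6
1 []
2 [([146.0, 252.0], 0.8, array([0.6462, 0.0684, 0.118 ]))]
3 [([230.0, 315.0], 0.71, array([0.7161, 0.0747, 0.118 ]))]
(array([-3.2,  1.6, 61.2]), array([ 0. , -0.1, -0.6]))
```

Knobs 1 and 2 read q ≈ 2.19 (bars at 59°). Closing on knob 3 and turning it about 93°.

arm_command:
  steps:
    - [[-3, 1, 15, 0, 0, 0, 0.4], [-3, 1, 30, 0, 0, 0, 0.4], [-3, 1, 45, 0, 0, 0, 0.4], [-3, 1, 56, 0, 0, 0, 0.4], [-3, 1, 60, 0, 0, 0, 0.4]]

```text
time_s: 52.52
position: [0.7148, 0.075, 0.0871]
orientation: [-2.719, -1.573, -0.0]
force: [0.4, -0.1, 0.2]
opening: 0.0344
```

arm_command:
  steps:
    - [[0, 0, 0, 0, 0, 0, 0.4], [0, 0, 0, 0, 0, 0, 0], [0, 0, 0, 0, 0, 0, 0], [0, 0, 0, 0, 0, 0, 0], [0, 0, 0, 0, 0, 0, 0]]

```text
time_s: 53.15
position: [0.7162, 0.0754, 0.0893]
orientation: [2.719, 1.574, 0.006]
force: [0.8, 1.9, 4.3]
opening: 0.0106
```

arm_command:
  steps:
    - [[0, 0, 0, 0, 0, 10, 0], [0, 0, 0, 0, 0, 20, 0], [0, 0, 0, 0, 0, 30, 0], [0, 0, 0, 0, 0, 40, 0], [0, 0, 0, 0, 0, 50, 0]]

```text
time_s: 53.78
position: [0.7165, 0.0756, 0.0893]
orientation: [-3.129, -0.269, -0.006]
force: [1.1, 1.8, 3.8]
opening: 0.0108
```

arm_command:
  steps:
    - [[0, 0, 0, 0, 0, 10, 0], [0, 0, 0, 0, 0, 20, 0], [0, 0, 0, 0, 0, 30, 0], [0, 0, 0, 0, 0, 40, 0], [0, 0, 0, 0, 0, 44, 0]]

```text
time_s: 54.4
position: [0.7168, 0.0756, 0.0893]
orientation: [-3.003, 0.916, -0.006]
force: [1.9, 1.2, 3.6]
opening: 0.0105
```

arm_command:
  steps:
    - [[0, 0, 0, 0, 0, 0, 0], [0, 0, 0, 0, 0, 0, 0.4], [0, 0, 0, 0, 0, 0, 0.4], [0, 0, 0, 0, 0, 0, 0.4], [0, 0, -30, 0, 0, 0, 0.4]]

```text
time_s: 55.02
position: [0.7128, 0.075, 0.1158]
orientation: [3.004, -0.916, -0.008]
force: [0.5, 0.6, 1.1]
opening: 0.0347
```

arm_command:
  steps:
    - [[0, 0, -40, 0, 0, 0, 0.4], [0, 0, -80, 0, 0, 0, 0.4], [0, 0, -120, 0, 0, 0, 0.4], [0, 0, -140, 0, 0, 0, 0.4], [0, 0, -140, 0, 0, 0, 0.4]]

```text
time_s: 55.65
position: [0.7158, 0.0743, 0.2601]
orientation: [-3.003, 0.915, -0.006]
force: [0.2, -0.3, -0.2]
opening: 0.0343
```

Run:
```python
from kn import *
from he import he
knobs('4'); he("z")
I={c:cv2.cvtColor(cv2.imread(f"pics/{c}_z.png"),cv2.COLOR_BGR2RGB) for c in("scene","top")}
for c in I:
    H=cv2.cvtColor(I[c],cv2.COLOR_RGB2HSV); m=cv2.inRange(H,(0,170,110),(5,255,255))|cv2.inRange(H,(174,170,110),(180,255,255)); n,l,st,ce=cv2.connectedComponentsWithStats(m)
    print(c,[(st[i,4],ce[i].round()) for i in range(1,n) if st[i,4]>20])
for b in ("mug","marble_jar","bracelet_mold","pinwheel"):
    for c in I:
        now=arm.spot_point(c,b)[:1]; print(b,c,[np.round(q["location"],1).tolist() for q in now])
# before/after difference around the bystanders
for c in I:
    o=cv2.cvtColor(cv2.imread(f"pics/{c}1.png"),cv2.COLOR_BGR2RGB)
    for nm,(x,y,w,h) in ({"mug":(395,285,35,50),"jar":(240,240,30,30),"mold":(222,158,30,25),"pinw":(430,232,55,75)} if c=="scene" else {"mug":(135,140,40,40),"jar":(312,92,30,30),"mold":(440,175,40,38),"pinw":(112,212,80,70)}).items():
        print(c,nm,"mean abs diff",cv2.absdiff(o[y:y+h,x:x+w],I[c][y:y+h,x:x+w]).mean().round(1))
```

```text
55.65 [0.7158 0.0743 0.2601] yaw -33.9 op 0.0343 z [ 0.004  0.001 -1.   ]
red 311 [ 97. 419.] world [849.8  91.9] size [ 5.1 86.7] bar angle -87.1 q 1.61
red 116 [78. 26.] world [476.5 429.2] size [16.6 31.4] bar angle -35.4 q 0.7
red 350 [183. 318.] world [716.8  75.8] size [34.6 10.7] bar angle 59.1 q -0.95
red 294 [223. 268.] world [647.7  69.4] size [35.5 10.7] bar angle 58.8 q -0.94
red 230 [259. 224.] world [578.8  63. ] size [35.3 10.3] bar angle 59.4 q -0.95
1 [([260.0, 227.0], 0.85, array([0.5785, 0.0586, 0.118 ]))]
2 [([226.0, 266.0], 0.7, array([0.6434, 0.068 , 0.118 ]))]
3 [([183.0, 317.0], 0.57, array([0.7153, 0.076 , 0.118 ]))]
55.85 0.0342 [0.7142 0.075  0.2566] [ 0.2  0.  -0. ] yaw -33.9 z [-0.002  0.001 -1.   ]
scene hook [([201.1, 310.8], 0.67)]
scene eye [([216.1, 338.1], 0.72), ([223.0, 323.0], 0.43)]
top hook [([113.2, 326.3], 0.66), ([213.6, 335.2], 0.61)]
top eye [([197.5, 284.1], 0.56)]
hook [0.6511 0.0187 0.258 ] 0.0558
eye [0.5027 0.0755 0.091 ] 0.0008
eye-hook in tool axes mm [-154.5   35.7  167.3] hook-tcp tool [-21.   81.9  -1.4]
scene [(np.int32(47), array([320., 222.])), (np.int32(49), array([307., 235.])), (np.int32(55), array([292., 248.])), (np.int32(97), array([473., 286.])), (np.int32(99), array([255., 294.]))]
top [(np.int32(42), array([301.,  82.])), (np.int32(61), array([286., 121.])), (np.int32(60), array([288., 144.])), (np.int32(54), array([290., 169.]))]
mug scene [[318.1, 407.9]]
mug top [[115.3, 322.9]]
marble_jar scene [[263.1, 257.3]]
marble_jar top [[112.9, 325.2]]
bracelet_mold scene [[172.6, 236.0]]
bracelet_mold top [[194.5, 459.7]]
pinwheel scene [[266.7, 448.6]]
pinwheel top [[123.9, 290.1]]
scene mug mean abs diff 2.8
scene jar mean abs diff 4.4
scene mold mean abs diff 3.8
scene pinw mean abs diff 7.3
top mug mean abs diff 71.8
top jar mean abs diff 1.1
top mold mean abs diff 0.9
top pinw mean abs diff 62.5
```

All three knobs read q ≈ 2.19. The eye is at its shut position and the pole's hook pixel is unchanged. The bystanders visible in the scene view match the start, and the arm is clear. Handing in.

```bash
python3 -c "
from bench import arm
print(arm.close_job()); print(arm.state()['time_s'])"
```

```text
the job is handed in; nothing more can be done
None
the job is handed in; nothing more can be done
```

The job is handed in, after about 56 s of the 210 s. No verdict was reported.

**What I did:** I put the orange and yellow dinosaurs into the terrarium; green and blue were not on the table, and I left the purple look-alikes alone. I passed the pole's hook through the eye, swung the roof shut with the hook still in it, and unhooked. Then I laid the pole back on its mat and turned all three knobs clockwise to their stops.

**Last checks:**
- **Knobs:** all three bars read about 2.19 rad from the wrist camera.
- **Roof:** the rim corners matched the shut position to about 1 px just before unhooking, and the eye's pixel position afterwards was still close to shut.
- **Dinosaurs:** both were visible under the clear roof once it was shut.
- **Pole:** it lies flat about 10 mm from the mat's measured centre, about 1° off the mat's direction. The hook's height and position read much as at the start.
- **Bystanders:** the mold and jar showed no movement in either fixed view, and the mug none in the scene view. For the pinwheel the scene view showed a somewhat larger change, which I took for the arm's shadow. In the top view the arm hid the mug and pinwheel at the end.

**What failed or disagreed:**
- **First pole grasp:** it closed above the handle, because the fingertips really sit about 1–2 cm higher than the reported TCP height. I gripped lower and it held.
- **Tilt in the grip:** the pole tilted a few degrees while pressing the roof shut, and levelled again when lowered onto the mat.
- **Final hook reading:** in the last top view the network's best hook guess was wrong (it sat on the jar), so I used the scene view and the second guess.

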